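# Warm the guests' cups: load the plate, set slide and inner dial, start the unit

## Task

Clear the amber spice jar off the dark warming plate and stand it upright in the aluminium tray, and stand every green glass cup upright on the plate, each wholly on it; lift the control unit's slide knob out of its notch, move it and drop it fully into the notch beside the green tag; and turn the inner knob until its orange pointer lines up with the white mark on the outer ring, without turning the ring. Only when all that is set, press the yellow, then the white, then the blue button, fully and one at a time, and leave the cups, slide and dial as set. Do not knock or move the lid organiser.

Things in the scene. Friction and masses are not known exactly. Their poses are not given: they have to be found in the camera images.
- plate_top (a point): centre of the top of the warming plate, a fixed flat dark steel slab 200 mm (its x) by 200 mm (its y), 4 mm thick, lying on the ledge, no rim; x and y run along its sides, z up. A coffee pot 205 mm tall and a date canister 150 mm tall stand behind plate and control unit, beyond x = 0.77 m
- cup1_mid (a point): one of the identical green glass cups (three or four of them are present; an absent one reads None): open on top, mouth 60 mm across, foot 54 mm, 60 mm tall, walls 4 mm, 0.16 kg. The point is on its axis, half-way up (30 mm above the foot); z runs up the axis to the mouth. It starts standing upright on the ledge
- cup2_mid (a point): one of the identical green glass cups (three or four of them are present; an absent one reads None): open on top, mouth 60 mm across, foot 54 mm, 60 mm tall, walls 4 mm, 0.16 kg. The point is on its axis, half-way up (30 mm above the foot); z runs up the axis to the mouth. It starts standing upright on the ledge
- cup3_mid (a point): one of the identical green glass cups (three or four of them are present; an absent one reads None): open on top, mouth 60 mm across, foot 54 mm, 60 mm tall, walls 4 mm, 0.16 kg. The point is on its axis, half-way up (30 mm above the foot); z runs up the axis to the mouth. It starts standing upright on the ledge
- cup4_mid (a point): one of the identical green glass cups (three or four of them are present; an absent one reads None): open on top, mouth 60 mm across, foot 54 mm, 60 mm tall, walls 4 mm, 0.16 kg. The point is on its axis, half-way up (30 mm above the foot); z runs up the axis to the mouth. It starts standing upright on the ledge
- console: the fixed control unit, a grey box 200 mm (x) by 250 mm (y), 50 mm high with an aluminium top panel; origin at the centre of its underside, z up, its yaw is that of the row of notches (along its y). Slide at the far side (x = +55 mm), knobs at x = -45, y = +70 mm, buttons along x = -50 mm, y = -2, -50, -98 mm
- slide_knob (a point): grip of the slide: a black block with a white line, 22 mm (console x) by 18 mm (y) by 34 mm tall, from 20 to 54 mm above the panel when down; the point is on its axis, 39 mm above the panel when down. A steel blade under it, 10 mm wide, stands in one of four notches 16 mm wide, 40 mm apart, between steel teeth 14 mm high and 24 mm long
- slide (a joint): position of the slide along the console's +y, m: notches at 0, 0.04, 0.08, 0.12 (play 3 mm either way). It starts at 0, the only notch without a tag (console y = -60 mm)
- slide_lift (a joint): how far the slide knob is raised, m: 0 fully down in a notch, 0.013 when it rests on top of a tooth (let go there it stays), 0.030 the stop. Raise it 17 to 26 mm to move it; a spring and its weight press it down with 2 to 3 N
- tag_green_top (a point): green round tag 22 mm across and 5 mm high on the panel, beside (33 mm nearer the console's front than) one of the three tagged notches, at the same y as that notch; the other two tagged notches have a white and an orange tag, and which tag is at which notch changes. Point at the centre of its top; axes as the console's
- outer_mark (a point): end of the white mark on the top of the outer ring (ring 72 mm across, top 19 mm above the panel), 30 mm from the common axis of the two knobs; x points outwards from the axis through the mark. The ring turns easily if touched and must stay as it is
- inner_tip (a point): the orange pointer of the inner knob, 21 mm from the common axis, 27 mm above the panel; x points outwards along the pointer
- inner_grip (a point): on the axis of the inner knob, at the height to grip (45 mm above the panel). Its black grip is a bar 36 mm long (along the pointer, its x), 12 mm thick, from 26 to 60 mm above the panel, on a disc 46 mm across just above the outer ring; fingers must stay above 22 mm over the panel to clear the ring
- inner (a joint): angle of the inner knob's pointer, rad, anticlockwise seen from above, 0 along the console's +x (limits -3 and 3); stays where it is left, friction 0.03 N m
- btn_yellow_top (a point): yellow push button on the control unit, cap 28 mm across in a round black housing 44 mm across; the point is the centre of the cap's top, 18 mm above the panel. The three buttons stand 48 mm apart in one row, in an order that changes. Press straight down
- btn_white_top (a point): white push button on the control unit, cap 28 mm across in a round black housing 44 mm across; the point is the centre of the cap's top, 18 mm above the panel. The three buttons stand 48 mm apart in one row, in an order that changes. Press straight down
- btn_blue_top (a point): blue push button on the control unit, cap 28 mm across in a round black housing 44 mm across; the point is the centre of the cap's top, 18 mm above the panel. The three buttons stand 48 mm apart in one row, in an order that changes. Press straight down
- btn_yellow (a joint): travel of the yellow button: 0 released, 0.006 m fully down (about 4 N; the spring returns it); it counts as pressed beyond 0.004 m
- btn_white (a joint): travel of the white button: 0 released, 0.006 m fully down (about 4 N; the spring returns it); it counts as pressed beyond 0.004 m
- btn_blue (a joint): travel of the blue button: 0 released, 0.006 m fully down (about 4 N; the spring returns it); it counts as pressed beyond 0.004 m
- jar_mid (a point): amber glass spice jar with brass cap, solid, 48 mm across, 70 mm tall, 0.2 kg; starts upright on the warming plate. The point is on its axis, half-way up (35 mm above its foot), z up the axis
- tray_in (a point): centre of the inner floor of a loose aluminium tray, 90 mm (its x) by 120 mm (its y) outside, walls 4 mm thick and 14 mm high, floor 4 mm above the ledge, 0.4 kg; lies before the plate
- lid_clip: bystander: a flat brown silicone lid organiser 100 by 12 by 90 mm held upright in a steel spring clip; origin at the centre of its foot

How it is judged (in metres and radians):
On the way, in this order (a step that is already met when the one before it is completed fails the run):
1. the jar upright in the tray, every present cup upright on the plate, the slide fully down in the notch beside the green tag, the inner pointer on the outer ring's mark (x of jar_mid in the frame of tray_in between -0.03 and 0.03 m and y of jar_mid in the frame of tray_in between -0.045 and 0.045 m and z of jar_mid in the frame of tray_in between 0.028 and 0.042 m and angle between each of jar_mid, cup1_mid, cup2_mid, cup3_mid, cup4_mid's own z axis and vertical below 0.12 rad and x of cup1_mid in the frame of plate_top between -0.08 and 0.08 m and y of cup1_mid in the frame of plate_top between -0.08 and 0.08 m and z of cup1_mid in the frame of plate_top between 0.024 and 0.036 m and x of cup2_mid in the frame of plate_top between -0.08 and 0.08 m and y of cup2_mid in the frame of plate_top between -0.08 and 0.08 m and z of cup2_mid in the frame of plate_top between 0.024 and 0.036 m and x of cup3_mid in the frame of plate_top between -0.08 and 0.08 m and y of cup3_mid in the frame of plate_top between -0.08 and 0.08 m and z of cup3_mid in the frame of plate_top between 0.024 and 0.036 m and x of cup4_mid in the frame of plate_top between -0.08 and 0.08 m and y of cup4_mid in the frame of plate_top between -0.08 and 0.08 m and z of cup4_mid in the frame of plate_top between 0.024 and 0.036 m and y of slide_knob in the frame of tag_green_top between -0.006 and 0.006 m and value of joint slide_lift below 0.003 m and y of inner_tip in the frame of outer_mark between -0.004 and 0.004 m and x of inner_tip in the frame of outer_mark above -0.02 m), for 0.3 s.
2. yellow button pressed alone (value of joint btn_yellow above 0.004 m and value of joint each of btn_white, btn_blue below 0.002 m), for 0.05 s.
3. white button pressed alone (value of joint btn_white above 0.004 m and value of joint each of btn_yellow, btn_blue below 0.002 m), for 0.05 s.
4. blue button pressed alone (value of joint btn_blue above 0.004 m and value of joint each of btn_yellow, btn_white below 0.002 m), for 0.05 s.
At the end, for the whole second after the job is handed in: jar upright in the tray; cups upright (7 degrees), at rest, whole foot on the plate (centre within 80 mm in x and y of its centre); slide raised under 3 mm, within 6 mm in y of the green tag; inner pointer within 4 mm sideways (11 degrees) of the ring mark; buttons released (all of step 1 and linear speed of each of cup1, cup2, cup3, cup4, spice_jar below 0.02 m/s and value of joint each of btn_yellow, btn_white, btn_blue below 0.002 m); the robot touches nothing.
It fails at once if the outer ring is turned by more than about 11 degrees (distance of outer_mark from where it was at the start of the episode above 0.006 m).
It fails at once if two buttons are pressed at once (value of joint each of btn_yellow, btn_white above 0.003 m or value of joint each of btn_white, btn_blue above 0.003 m or value of joint each of btn_yellow, btn_blue above 0.003 m).
It fails at once if the lid organiser is moved more than 30 mm or tipped (distance of lid_clip from where it was at the start of the episode above 0.03 m or angle between lid_clip's own z axis and vertical above 0.4 rad).
Of cup1, cup2, cup3, cup4 only 3 to 4 are there at a start; the rules pass over those that are not, and their reading is None.
At some moment in a run one of cup1, cup2, cup3, cup4 may be knocked a few centimetres aside while the robot is not near it.
Once in a run the grip may slacken for a moment while it holds something.
It also fails if it takes over 210 s, if anything falls off the work surface, if the arm or the gripper's body presses on something with over 40 N, if the wrist force passes 120 N, or if a joint passes its speed limit or range.

## Robot

A 6-joint arm with a two-finger parallel gripper is mounted at the origin on the work surface. World frame = base frame: x ahead of the robot, y to its left, z up, the work surface at z = 0. Lengths are in m, angles in degrees, forces in N, time in s.
With the tool pointing down it reaches from about 0.375 to 0.975 m from the base axis. Payload 3.8 kg.
Tool frame: the origin (TCP) lies where the fingers leave the gripper's body, on its centre line; the fingertips stand 64 mm ahead of it and the grasp point (between the pads) lies 45 mm ahead of it; z points along the fingers, y is the direction in which the jaws open and shut (so a half turn about z gives the same grasp; the last joint's range is limited). The gripper opens to 88 mm and grips with 3 to 60 N. Pads are 18 mm wide; open, the fingers measure 123 mm over their backs; the gripper's body (75 mm by 187 mm) begins 45 mm behind the grasp point.
Start: joints at [63.833, 15.12, 91.902, -0, 72.978, -2.114], TCP at [0.275, 0.616, 0.303] pointing down, gripper open.
Joint ranges: [-150.88, 150.88], [-54.13, 125.18], [17.81, 147.31], [-75.09, 255.09], [0, 152.58], [-146.25, 146.25]. Speed limits (degrees/s): [147.25, 147.25, 180, 180, 180, 180].

## Interface

Orientations are given as [roll, pitch, yaw] about the fixed x, y, z axes, in that order (R = Rz(yaw) Ry(pitch) Rx(roll)).
In Python, from plant import manip gives the robot as it stands.
- The arm moves only by the shell command python3 -m pendant 'ROWS' [OPENING] [FORCE]. ROWS is JSON, a list of rows, each a list of 2 entries, a list of its own where there are three numbers: the shift along the tool's x, y, z in m, then the turn, a rotation vector about the tool's x, y, z in degrees. In form: [[[dx, dy, dz], [ax, ay, az]], ...]. A call has exactly 10 rows; each row shifts and turns the commanded pose from where the row before left it, along the tool's axes as they then stand; what a row does not reach is not made up. A row lasts 1/10 s, in which the tool goes at most 50 mm and 8.59 degrees, less where a joint would pass 70% of its speed; a pose out of reach is approached as far as the arm can. A call with a gripper value outside its range is refused whole. OPENING is the opening, from 0 (shut) to 1 (fully open), set as the call begins (- or left out, the last holds). The fingers move at their own pace and stop on an object; FORCE is the grip in N (left out, the last holds). Time passes only in rows, so rows that do not move let the fingers close, or fill a call up. It gives the time, the measured TCP pose, the force and the opening at its end, in the units of the state.
- manip.read_state(): the state, without advancing time (a new reading comes with each control period).
- manip.camera(name): name is "scene" or "top" or "wrist"; returns the picture (480x640x3 uint8, red, green, blue); there is no depth.
- manip.get_calibration(name): a dict with "fx", "fy", "cx", "cy" (pixels), "distortion" ([k1, k2, p1, p2, k3] as OpenCV has them; the pictures are not rectified), "R" (3x3) and "t" (3): a world point X has camera coordinates R X + t; the wrist camera has in their place "hand_eye" (4x4, takes a point from camera to tool coordinates, whose origin is the TCP and whose axes are the flange's). Camera axes: x right, y down, z forward; pixel columns grow to the right and rows downward; lengths in m; the calibration is good to about 2 mm. A picture is of the moment at which its call begins: read the wrist's pose just before it. get_calibration takes no time and is no camera call.
- manip.hand_in(): hands the job in, once; it reports no verdict.
Trained networks look in the newest picture that a camera, given by its name, has taken for a name from the list of things; names that differ only in an ending like _2 or _b are one class to them, and where a whole thing is asked for, a point or a joint stands for the part that bears it (a point fixed in the world has none). Each returns a list of dicts, best first, with "confidence" (0 to 1); they miss things now and then, are a little off and sometimes report something else, mostly with a low value. They report only what shows in the picture. A call takes as long as a camera call.
- manip.find_in(camera, label): "point" ([x, y, z] in m, in the coordinates of the camera as it stood for that picture, good to about 4 mm: the middle of the surface that is visible of it).
- manip.spot_point(camera, label): "point" ([x, y, z] in m, in the coordinates of the camera as it stood for that picture, good to about 4 mm: a listed point, or the origin of a listed thing).
The state is a dict: "time_s": time; "joint_pos": joint angles; "joint_velocities": joint speeds; "joint_efforts": joint torques, N m; "position": TCP position; "tcp_rot": TCP orientation; "ft_force": force on the tool from outside, world axes, zero at the start; "ft_torque": the same for the moment, N m; "gripper_width": opening from 0.0 (shut) to 1.0 (fully open).
Only numpy, scipy, OpenCV 4.12 (cv2) and the standard library are available. Lean on these libraries where they do the work, as an engineer would, in place of code of your own. Each camera call takes 0.05 s, during which the arm holds its last target.

## Working session

There is one attempt and no reset: what is moved stays moved. The work goes in short steps, Python scripts to look and compute and a shell command to move; the robot and the scene stay as the last step left them, time stands still between calls to the robot, and variables do not carry over. Pictures are saved under pics/ and viewed, and the job is handed in when it is done.

```bash
ls; mkdir -p pics; python3 - <<'E'
from plant import manip
import cv2
print(manip.read_state())
for c in ["scene","top","wrist"]:
    k=manip.get_calibration(c); print(c,k)
    im=manip.camera(c); cv2.imwrite(f"pics/{c}0.png",im[:,:,::-1])
E
```

```text
pics
{'time_s': 0.0, 'joint_pos': array([ 6.38348478e+01,  1.51684848e+01,  9.19810705e+01, -1.71590240e-05,
        7.29772415e+01, -2.11270615e+00]), 'joint_velocities': array([-0.05376979,  0.03916495, -0.05545034, -0.1146728 , -0.04996992,
        0.15147112]), 'joint_efforts': array([-2.58465741e-03, -5.02115822e+01, -3.56867981e+01,  7.25664734e-02,
        2.95845000e-02, -1.94090253e-04]), 'position': array([0.27484579, 0.61588656, 0.3013975 ]), 'tcp_rot': array([-1.79873289e+02, -4.65801489e-03,  1.55947554e+02]), 'ft_force': array([-0.07519812,  0.02087362,  0.03281577]), 'ft_torque': array([-0.02056676, -0.03841367,  0.02894214]), 'gripper_width': 0.9996362042470104}
scene {'fx': 499.47488442304115, 'fy': 499.47488442304115, 'cx': 313.9561075820366, 'cy': 236.49944485936297, 'distortion': array([0.04486046, 0.        , 0.        , 0.        , 0.        ]), 'R': array([[-0.7555803 ,  0.65505366, -0.00176332],
       [ 0.43380277,  0.49835493, -0.75063808],
       [-0.49082946, -0.56793227, -0.66071126]]), 't': array([ 0.4570273 , -0.16468239,  1.36581574])}
top {'fx': 558.2
[... 229 characters left out ...]
,
       [-0.98775915, -0.01627632, -0.15513521],
       [ 0.15501645,  0.00832872, -0.98787678]]), 't': array([-0.01156819,  0.55601696,  1.11832863])}
wrist {'fx': 401.76182791228587, 'fy': 401.76182791228587, 'cx': 321.69082199243724, 'cy': 235.46176696260358, 'distortion': array([0.01203374, 0.        , 0.        , 0.        , 0.        ]), 'hand_eye': array([[ 4.24425225e-04, -9.51073531e-01, -3.08964333e-01,
         8.01902165e-02],
       [ 9.99999877e-01,  4.83099504e-04, -1.13404603e-04,
        -5.01762899e-04],
       [ 2.57116632e-04, -3.08964247e-01,  9.51073619e-01,
        -8.17793444e-02],
       [ 0.00000000e+00,  0.00000000e+00,  0.00000000e+00,
         1.00000000e+00]])}
```

View pics/scene0.png

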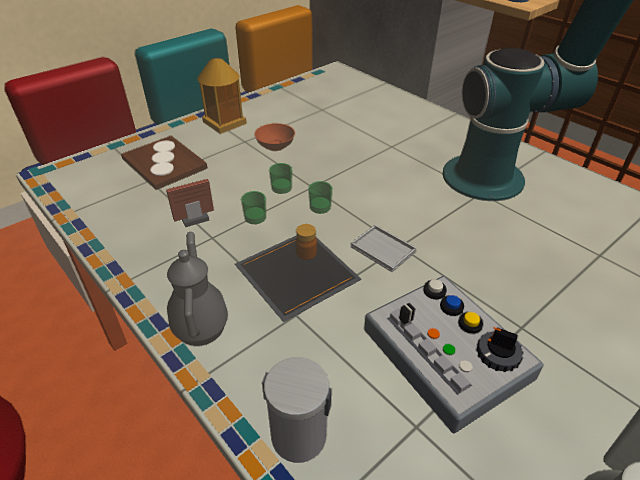

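View pics/top0.png

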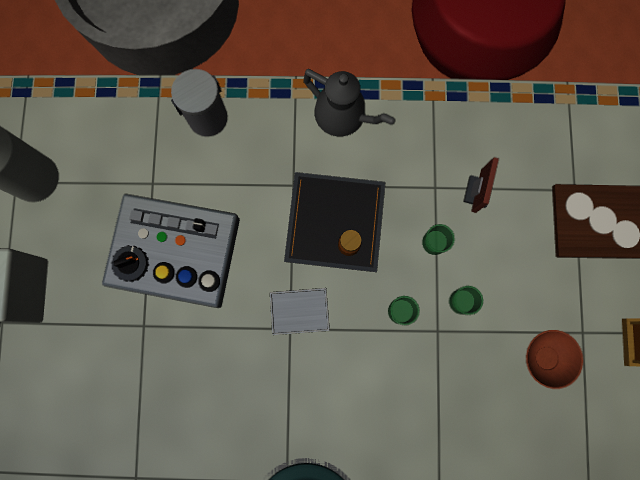

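View pics/wrist0.png

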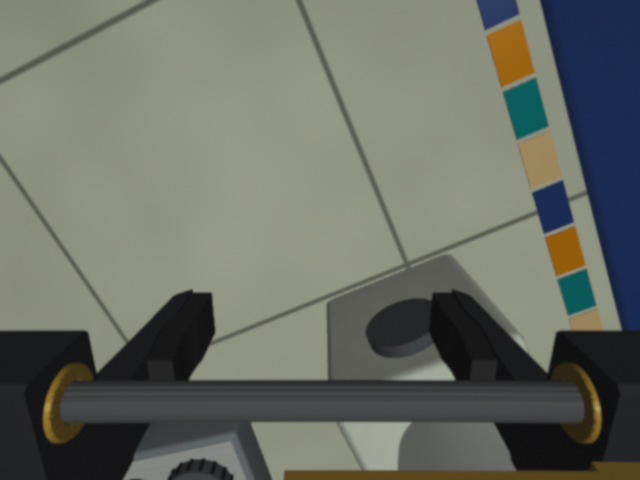

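```bash
cat > h.py <<'E'
from plant import manip
import numpy as np, cv2
from scipy.spatial.transform import Rotation as Ro
def pose():
    s=manip.read_state(); return np.array(s["position"]), Ro.from_euler('xyz',s["tcp_rot"],degrees=True).as_matrix(), s
def cam(c,pr=None):
    """R,t world->cam"""
    k=manip.get_calibration(c)
    if c!="wrist": return np.array(k["R"]),np.array(k["t"])
    p,R=pr; H=np.array(k["hand_eye"]); T=np.eye(4);T[:3,:3]=R;T[:3,3]=p
    M=np.linalg.inv(T@H); return M[:3,:3],M[:3,3]
def shot(c,name=None):
    p,R,s=pose(); im=manip.camera(c)
    if name: cv2.imwrite(f"pics/{name}.png",im[:,:,::-1])
    return cam(c,(p,R)),im
def look(c,labels,E,kind="spot_point"):
    R,t=E; out={}
    for l in labels:
        r=getattr(manip,kind)(c,l)
        out[l]=[(np.round(R.T@(np.array(d["point"])-t),4).tolist(),round(d["confidence"],2)) for d in r]
    return out
def K(c):
    k=manip.get_calibration(c); return np.array([[k["fx"],0,k["cx"]],[0,k["fy"],k["cy"]],[0,0,1]]),np.array(k["distortion"])
def proj(c,X,E):
    k,d=K(c); return cv2.projectPoints(np.atleast_2d(np.asarray(X,float)),cv2.Rodrigues(E[0])[0],E[1],k,d)[0][:,0]
def ray(c,uv,E,z):
    k,d=K(c); n=cv2.undistortPoints(np.array([[uv]],float),k,d)[0,0]
    v=E[0].T@np.array([n[0],n[1],1]); o=-E[0].T@E[1]; return o+v*(z-o[2])/v[2]
def toolshift(dw):
    p,R,s=pose(); return np.round(R.T@np.asarray(dw),4)
E
python3 - <<'E'
from h import *
L=["plate_top","cup1_mid","console","slide_knob","tag_green_top","outer_mark","inner_tip","inner_grip","btn_yellow_top","btn_white_top","btn_blue_top","jar_mid","tray_in","lid_clip"]
for c in ["top","scene"]:
    E,_=shot(c)
    for l,v in look(c,L,E).items(): print(c,l,v)
E
```

```text
top plate_top [([0.6152, -0.05, 0.0026], 0.89)]
top cup1_mid [([0.4199, -0.195, 0.0292], 0.77)]
top console []
top slide_knob [([0.579, 0.2237, 0.0862], 0.47)]
top tag_green_top [([0.5581, 0.311, 0.0525], 0.39)]
top outer_mark [([0.5296, 0.364, 0.0703], 0.79), ([0.5803, 0.2253, 0.0858], 0.35)]
top inner_tip [([0.5126, 0.3471, 0.078], 0.85)]
top inner_grip [([0.505, 0.3705, 0.0937], 0.66)]
top btn_yellow_top [([0.4833, 0.2982, 0.0724], 0.62)]
top btn_white_top [([0.4704, 0.2028, 0.0773], 0.68), ([0.5695, -0.2675, 0.0329], 0.21), ([0.5119, 0.3462, 0.0757], 0.19)]
top btn_blue_top [([0.684, -0.3616, -0.002], 0.65), ([0.482, 0.2491, 0.0754], 0.51), ([0.5334, 0.3622, 0.0715], 0.29)]
top jar_mid [([0.5555, -0.0811, 0.0358], 0.95)]
top tray_in [([0.4154, 0.022, 0.0056], 0.79)]
top lid_clip [([0.6818, -0.3614, -0.0046], 0.95)]
scene plate_top [([0.6134, -0.0526, 0.0059], 0.91)]
scene cup1_mid [([0.4174, -0.1934, 0.0261], 0.8), ([0.582, 0.2318, 0.0837], 0.34)]
scene console [([0.541, 0.2929, -0.0004], 0.68), ([0.5365, 0.3665, 0.0656], 0.35)]
scene slide_knob [([0.5817, 0.2309, 0.0883], 0.73), ([0.4395, -0.3227, 0.0258], 0.24)]
scene tag_green_top [([0.563, 0.3109, 0.0523], 0.62)]
scene outer_mark [([0.5373, 0.3657, 0.0656], 0.63)]
scene inner_tip [([0.5159, 0.3585, 0.0751], 0.88)]
scene inner_grip [([0.5018, 0.3724, 0.0952], 0.69)]
scene btn_yellow_top [([0.4876, 0.3019, 0.0689], 0.58)]
scene btn_white_top [([0.4762, 0.2074, 0.0737], 0.65)]
scene btn_blue_top [([0.4765, 0.2546, 0.0717], 0.44), ([0.5363, 0.3688, 0.0639], 0.25)]
scene jar_mid [([0.5596, -0.0822, 0.038], 0.89)]
scene tray_in [([0.4176, 0.0217, 0.0004], 0.55)]
scene lid_clip [([0.6109, -0.0514, 0.0035], 0.61), ([0.6807, -0.3642, -0.0004], 0.59)]
```

```bash
python3 - <<'E'
from h import *
E,im=shot("top")
a=cv2.resize(im[180:320,90:250],None,fx=5,fy=5,interpolation=cv2.INTER_CUBIC)[:,:,::-1]
cv2.imwrite("pics/c1.png",cv2.resize(a,(686,600)))
b=cv2.resize(im[160:345,260:490],None,fx=3,fy=3,interpolation=cv2.INTER_CUBIC)[:,:,::-1]
cv2.imwrite("pics/c2.png",b)
# green cups
hsv=cv2.cvtColor(im,cv2.COLOR_RGB2HSV)
m=cv2.inRange(hsv,(45,80,20),(85,255,255))
n,l,st,ce=cv2.connectedComponentsWithStats(m)
for i in range(1,n):
    if st[i,4]>150: print(st[i],ce[i], ray("top",ce[i],E,0.03))
for l in ["cup1_mid","cup2_mid","cup3_mid","cup4_mid"]:
    print(look("top",[l],E),look("top",[l],E,"find_in"))
E
```

```text
[423 224  31  31 731] [438.07934337 239.14911081] [ 0.56981416 -0.26900517  0.03      ]
[450 286  33  28 744] [466.23387097 300.18951613] [ 0.4421836  -0.32571486  0.03      ]
[388 296  31  29 694] [403.46253602 310.12536023] [ 0.41979395 -0.19468807  0.03      ]
{'cup1_mid': [([0.4218, -0.1926, 0.033], 0.82)]} {'cup1_mid': [([0.4212, -0.1981, 0.0132], 0.94)]}
{'cup2_mid': [([0.4406, -0.3256, 0.0287], 0.71)]} {'cup2_mid': [([0.4404, -0.3301, 0.0246], 0.89)]}
{'cup3_mid': [([0.5683, -0.2655, 0.0341], 0.72)]} {'cup3_mid': [([0.5715, -0.271, 0.0278], 0.64), ([0.5802, 0.2209, 0.1018], 0.38)]}
{'cup4_mid': [([0.4395, -0.3227, 0.0342], 0.56)]} {'cup4_mid': []}
```

View pics/c1.png

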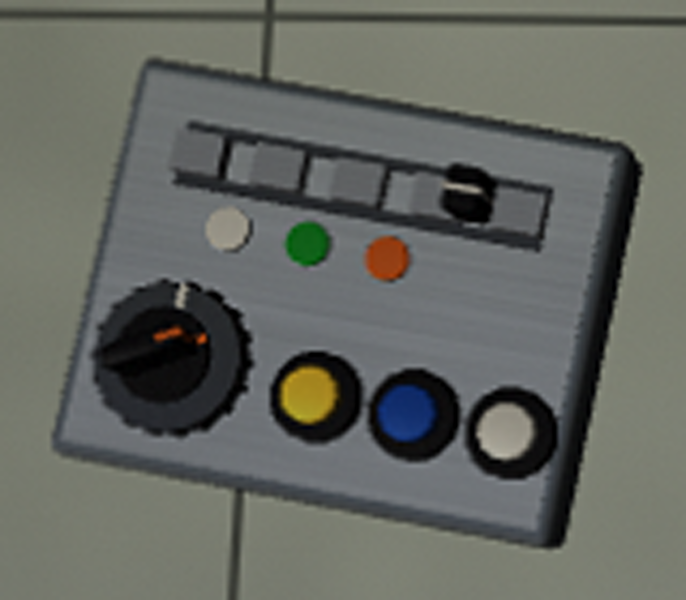

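View pics/c2.png

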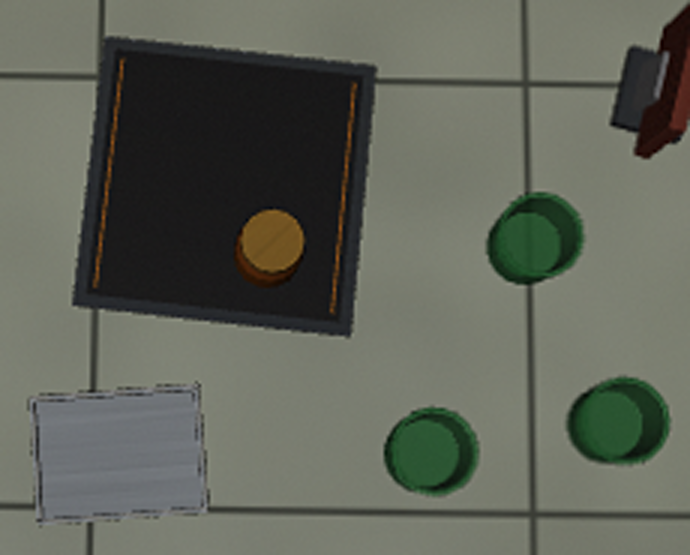

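```bash
python3 - <<'E'
from h import *
E=cam("top")
def q(pts,s,o,z):
    W=np.array([ray("top",(np.array(p)/s+o-0.0),E,z) for p in pts]); c=W.mean(0)
    ey=(W[0]-W[1])+(W[3]-W[2]); ex=(W[0]-W[3])+(W[1]-W[2])
    print("c",c.round(4),"yaw y",np.degrees(np.arctan2(-ey[0],ey[1])).round(2),"yaw x",np.degrees(np.arctan2(ex[1],ex[0])).round(2),"size",np.linalg.norm(ex)/2,np.linalg.norm(ey)/2)
    return c,np.degrees(np.arctan2(-ey[0],ey[1]))
q([(106,37),(375,66),(350,336),(74,304)],3,[260,160],0.004)
q([(30,398),(198,384),(209,513),(41,526)],3,[260,160],0.014)
s=686/160;o=[90,180]
q([(150,60),(628,148),(555,547),(55,450)],s,o,0.05)
pts={"white":((504,431),.068),"blue":((406,412),.068),"yellow":((308,395),.068),"green":((307,244),.055),"orange":((387,259),.055),"wtag":((228,229),.055),"markend":((182,286),.069),"markin":((182,306),.069),"ptip":((204,338),.077),"ptip2":((156,341),.077),"knobtop":((468,178),.104)}
for k,(p,z) in pts.items(): print(k,ray("top",np.array(p)/s+o,E,z).round(4))
E
```

```text
c [ 0.6096 -0.0528  0.004 ] yaw y -5.56 yaw x -5.35 size 0.19865620729986885 0.1979063836834346
c [0.4137 0.02   0.014 ] yaw y 5.57 yaw x 6.08 size 0.0896520428067042 0.11774281583168798
c [0.5353 0.2901 0.05  ] yaw y -9.66 yaw x -8.89 size 0.19597442182834227 0.24503321245556633
white [0.471  0.2064 0.068 ]
blue [0.4792 0.2534 0.068 ]
yellow [0.4864 0.3006 0.068 ]
green [0.5609 0.309  0.055 ]
orange [0.5542 0.2696 0.055 ]
wtag [0.5677 0.3482 0.055 ]
markend [0.5374 0.3642 0.069 ]
markin [0.5277 0.3635 0.069 ]
ptip [0.5116 0.3493 0.077 ]
ptip2 [0.5097 0.3722 0.077 ]
knobtop [0.5852 0.2216 0.104 ]
```

```bash
cat >> h.py <<'E'
def go(x,y,z,yaw):
    """shift in tool axes AFTER turning to yaw first; az to turn"""
    p,R,s=pose(); y0=s["tcp_rot"][2]; a=-(((yaw-y0)+180)%360-180)
    T=Ro.from_euler('xyz',[180,0,yaw],degrees=True).as_matrix()
    print("turn az",round(a,2),"shift",np.round(T.T@(np.array([x,y,z])-p),4),"| t",round(s["time_s"],2),"p",p.round(4),"rot",np.round(s["tcp_rot"],2),"w",round(s["gripper_width"],3),"F",np.round(s["ft_force"],1))
E
python3 -c "
from h import *
go(.557,-.0815,.19,174.5)"
python3 -m pendant '[[[0,0,0],[0,0,-6.2]],[[0,0,0],[0,0,-6.2]],[[0,0,0],[0,0,-6.2]],[[-0.021,-0.042,0],[0,0,0]],[[-0.021,-0.042,0],[0,0,0]],[[-0.021,-0.042,0],[0,0,0]],[[-0.021,-0.042,0],[0,0,0]],[[-0.021,-0.042,0],[0,0,0]],[[-0.021,-0.042,0],[0,0,0]],[[-0.021,-0.042,0],[0,0,0]]]' 1.0
python3 -c "
from h import *
go(.557,-.0815,.19,174.5)"
```

```text
turn az -18.55 shift [-0.3475 -0.6677  0.1127] | t 2.1 p [0.2751 0.6164 0.3027] rot [-180.      0.    155.95] w 0.999 F [-0.3  0.2 -0. ]
time_s: 3.1
position: [0.3938, 0.308, 0.303]
tcp_rot: [180.0, 0.0, 174.6]
ft_force: [0.2, 0.3, 0.1]
gripper_width: 1.003
turn az 0.07 shift [-0.1998 -0.3721  0.113 ] | t 3.1 p [0.3938 0.308  0.303 ] rot [1.7997e+02 4.0000e-02 1.7457e+02] w 1.003 F [0.2 0.3 0.1]
```

```bash
python3 -m pendant '[[[-0.022,-0.041,0.01],[0,0,0]],[[-0.022,-0.041,0.01],[0,0,0]],[[-0.022,-0.041,0.01],[0,0,0]],[[-0.022,-0.041,0.01],[0,0,0]],[[-0.022,-0.041,0.01],[0,0,0]],[[-0.022,-0.041,0.01],[0,0,0]],[[-0.022,-0.041,0.01],[0,0,0]],[[-0.022,-0.041,0.01],[0,0,0]],[[-0.022,-0.041,0.02],[0,0,0]],[[0,0,0],[0,0,0]]]'
python3 - <<'E'
from h import *
E,im=shot("wrist","w1")
print(look("wrist",["jar_mid","plate_top","tray_in"],E))
go(.557,-.0815,.19,174.5)
E
```

```text
time_s: 4.1
position: [0.5556, -0.0802, 0.2006]
tcp_rot: [-179.9, -0.1, 174.3]
ft_force: [-1.5, -0.4, -0.3]
gripper_width: 0.999
{'jar_mid': [], 'plate_top': [([0.6112, -0.0533, 0.0046], 0.78)], 'tray_in': []}
turn az 0.06 shift [-0.0025 -0.0062  0.0133] | t 4.3 p [ 0.5551 -0.0751  0.2033] rot [179.98  -0.   174.56] w 0.999 F [-0.2 -0.5  0.4]
```

View pics/w1.png

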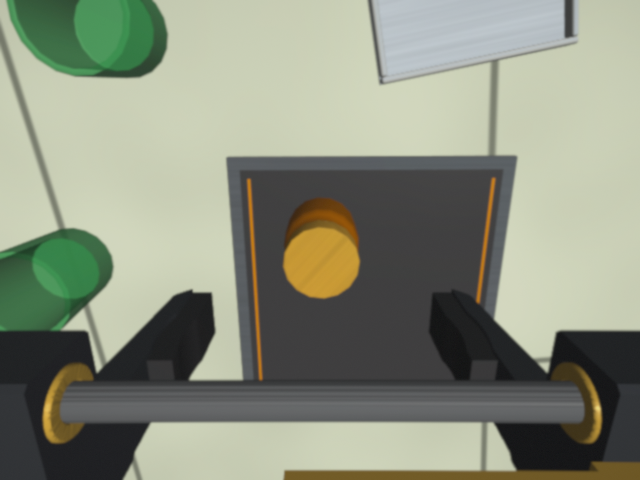

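```bash
python3 - <<'E'
from h import *
p,R,s=pose(); E=cam("wrist",(p,R))
print(ray("wrist",(321.5,262),E,.074))
c=np.array([ray("wrist",q,E,.004) for q in [(227,157),(516,157)]]);print(c, proj("top",[[.557,-.0815,.074]],cam("top")))
j=ray("wrist",(321.5,262),E,.074); go(j[0],j[1],.087,174.5)
E
```

```text
[ 0.55899449 -0.07605694  0.074     ]
[[ 0.50303398 -0.13635858  0.004     ]
 [ 0.52196132  0.06217905  0.004     ]] [[350.59362035 240.38076604]]
turn az 0.06 shift [-0.0039 -0.0006  0.1163] | t 4.3 p [ 0.5551 -0.0751  0.2033] rot [179.98  -0.   174.56] w 0.999 F [-0.2 -0.5  0.4]
```

```bash
python3 - <<'E'
from h import *
for i in range(3):
    E,im=shot("wrist","w2"); go(.559,-.076,.087,174.5)
print(look("wrist",["jar_mid","plate_top","tray_in","cup1_mid"],E,"find_in"))
E,im=shot("top","t2")
E
```

```text
turn az 0.11 shift [-0.0039 -0.0009  0.1166] | t 4.35 p [ 0.5552 -0.0747  0.2036] rot [1.7998e+02 4.0000e-02 1.7461e+02] w 0.999 F [-0.   0.2  0.3]
turn az 0.14 shift [-0.0038 -0.0011  0.1168] | t 4.4 p [ 0.5553 -0.0746  0.2038] rot [1.7999e+02 6.0000e-02 1.7464e+02] w 1.0 F [-0.3  0.1  0.3]
turn az 0.16 shift [-0.0038 -0.0011  0.1168] | t 4.45 p [ 0.5553 -0.0745  0.2038] rot [1.8000e+02 7.0000e-02 1.7466e+02] w 1.002 F [-0.1  0.4  0.2]
{'jar_mid': [([0.553, -0.0848, 0.0712], 0.56)], 'plate_top': [([0.5924, -0.0459, 0.0046], 0.79)], 'tray_in': [([0.4406, 0.0178, 0.0027], 0.62)], 'cup1_mid': [([0.4245, -0.2021, 0.0315], 0.81)]}
```

View pics/w2.png

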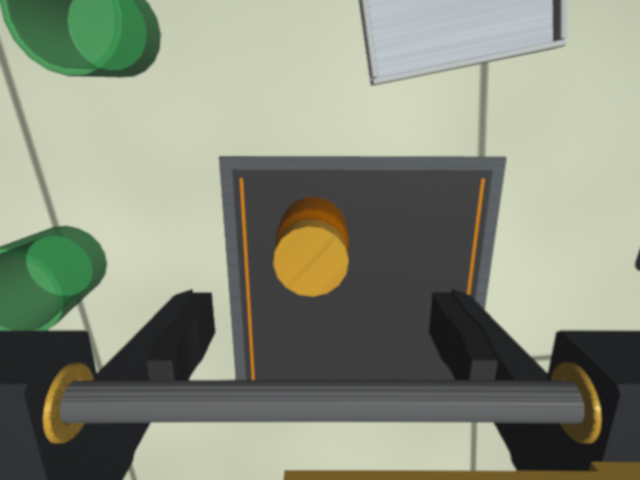

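View pics/t2.png

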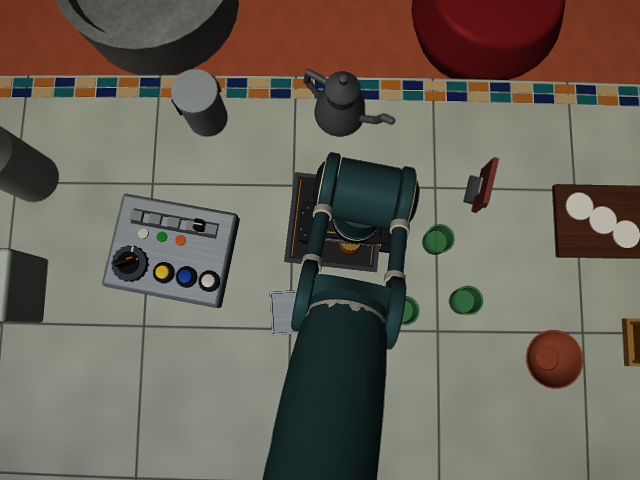

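```bash
python3 - <<'E'
from h import *
p,R,s=pose(); E=cam("wrist",(p,R))
j=ray("wrist",(311,260.5),E,.074);print(j)
c=np.array([ray("wrist",q,E,.004) for q in [(220,157),(506,157)]]);print(c)
go(j[0],j[1],.087,174.5)
E
```

```text
[ 0.55794366 -0.08204178  0.074     ]
[[ 0.50305573 -0.14145151  0.004     ]
 [ 0.52160637  0.05512289  0.004     ]]
turn az 0.11 shift [-0.0032 -0.0066  0.1164] | t 4.7 p [ 0.5554 -0.0752  0.2034] rot [-1.8000e+02  4.0000e-02  1.7461e+02] w 0.999 F [-0.4  0.3  0.1]
```

```bash
python3 -m pendant '[[[-0.003,-0.007,0.02],[0,0,0]],[[0,0,0.02],[0,0,0]],[[0,0,0.02],[0,0,0]],[[0,0,0.02],[0,0,0]],[[0,0,0.016],[0,0,0]],[[0,0,0.01],[0,0,0]],[[0,0,0.01],[0,0,0]],[[0,0,0],[0,0,0]],[[0,0,0],[0,0,0]],[[0,0,0],[0,0,0]]]' 1.0
python3 -m pendant '[[[0,0,0],[0,0,0]],[[0,0,0],[0,0,0]],[[0,0,0],[0,0,0]],[[0,0,0],[0,0,0]],[[0,0,0],[0,0,0]],[[0,0,0],[0,0,0]],[[0,0,-0.01],[0,0,0]],[[0,0,-0.02],[0,0,0]],[[0,0,-0.02],[0,0,0]],[[0,0,-0.01],[0,0,0]]]' 0.3 30
python3 -c "
from h import *
go(.4145,.021,.15,185.8)"
```

```text
time_s: 5.7
position: [0.5584, -0.0832, 0.0879]
tcp_rot: [-180.0, 0.1, 174.5]
ft_force: [0.7, -0.2, 0.3]
gripper_width: 1.002
time_s: 6.7
position: [0.5585, -0.0833, 0.149]
tcp_rot: [-180.0, 0.1, 174.6]
ft_force: [0.0, 0.4, -1.6]
gripper_width: 0.53
turn az -11.25 shift [ 0.1327  0.1183 -0.001 ] | t 6.7 p [ 0.5585 -0.0833  0.149 ] rot [-1.7998e+02  1.4000e-01  1.7455e+02] w 0.53 F [ 0.   0.4 -1.6]
```

```bash
python3 -m pendant '[[[0,0,0],[0,0,-5.6]],[[0,0,0],[0,0,-5.6]],[[0.02,0.018,0],[0,0,0]],[[0.022,0.02,0],[0,0,0]],[[0.026,0.023,0],[0,0,0]],[[0.026,0.023,0],[0,0,0]],[[0.022,0.02,0],[0,0,0]],[[0.017,0.014,0],[0,0,0]],[[0,0,0],[0,0,0]],[[0,0,0],[0,0,0]]]'
python3 - <<'E'
from h import *
for i in range(2): E,im=shot("wrist","w3")
print(look("wrist",["jar_mid","tray_in"],E))
go(.4145,.021,.09,185.8)
E
```

```text
time_s: 7.7
position: [0.4137, 0.021, 0.1472]
tcp_rot: [-180.0, 0.1, -174.2]
ft_force: [0.3, -0.8, -1.7]
gripper_width: 0.536
{'jar_mid': [], 'tray_in': [([0.4201, 0.0201, 0.0013], 0.96)]}
turn az -0.09 shift [0.0001 0.0005 0.0573] | t 7.9 p [0.4146 0.0205 0.1473] rot [-1.7999e+02  5.0000e-02 -1.7429e+02] w 0.537 F [ 0.2 -0.3 -2.4]
```

View pics/w3.png

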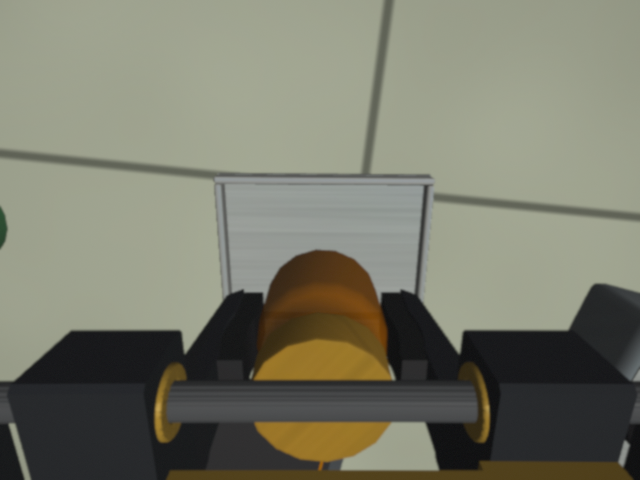

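```bash
python3 -m pendant '[[[0,0,0.01],[0,0,0]],[[0,0,0.012],[0,0,0]],[[0,0,0.012],[0,0,0]],[[0,0,0.01],[0,0,0]],[[0,0,0.006],[0,0,0]],[[0,0,0.005],[0,0,0]],[[0,0,0.003],[0,0,0]],[[0,0,0.001],[0,0,0]],[[0,0,0],[0,0,0]],[[0,0,0],[0,0,0]]]'
python3 -m pendant '[[[0,0,0],[0,0,0]],[[0,0,0],[0,0,0]],[[0,0,0],[0,0,0]],[[0,0,0],[0,0,0]],[[0,0,-0.01],[0,0,0]],[[0,0,-0.02],[0,0,0]],[[0,0,-0.03],[0,0,0]],[[0,0,-0.03],[0,0,0]],[[0,0,-0.02],[0,0,0]],[[0,0,0],[0,0,0]]]' 0.8
python3 - <<'E'
from h import *
go(.42,-.1946,.185,174.5)
for i in range(2): E,im=shot("wrist","w4")
E,im=shot("scene","s4")
E
```

```text
time_s: 8.9
position: [0.4139, 0.021, 0.0884]
tcp_rot: [-180.0, 0.1, -174.3]
ft_force: [-0.1, 0.4, -1.7]
gripper_width: 0.535
time_s: 9.9
position: [0.4159, 0.021, 0.2019]
tcp_rot: [-180.0, 0.4, -174.3]
ft_force: [0.3, 0.4, 0.6]
gripper_width: 0.802
turn az 11.25 shift [-0.0247 -0.2142  0.0169] | t 9.9 p [0.4159 0.021  0.2019] rot [-179.95    0.44 -174.25] w 0.802 F [0.3 0.4 0.6]
```

View pics/w4.png

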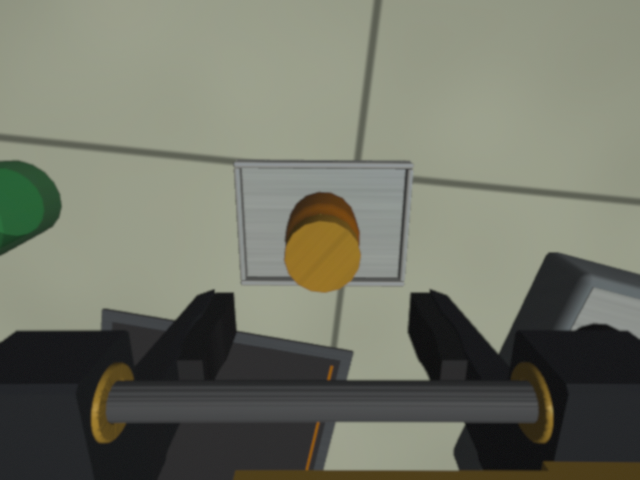

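View pics/s4.png

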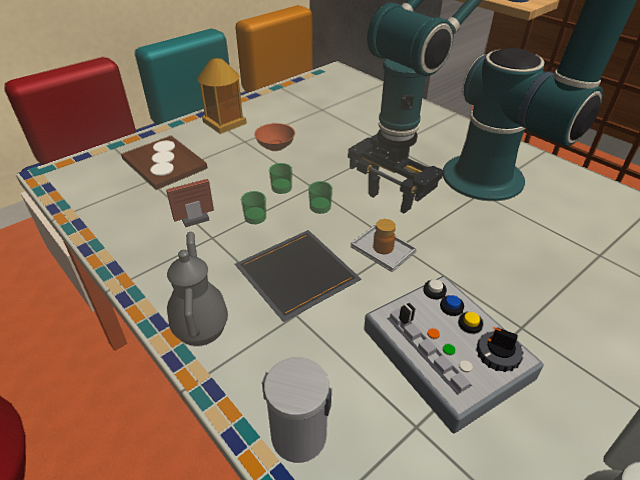

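```bash
python3 -m pendant '[[[0,0,0],[0,0,5.6]],[[0,0,0],[0,0,5.6]],[[-0.003,-0.025,0],[0,0,0]],[[-0.004,-0.035,0],[0,0,0]],[[-0.005,-0.042,0],[0,0,0]],[[-0.005,-0.042,0],[0,0,0]],[[-0.004,-0.04,0.007],[0,0,0]],[[-0.004,-0.03,0.01],[0,0,0]],[[0,0,0],[0,0,0]],[[0,0,0],[0,0,0]]]' 1.0
python3 - <<'E'
from h import *
for i in range(3): E,im=shot("wrist","w5")
go(.42,-.1946,.087,174.5)
print(look("wrist",["cup1_mid"],E))
E
```

```text
time_s: 11.05
position: [0.4167, -0.1941, 0.179]
tcp_rot: [179.9, -0.2, 174.4]
ft_force: [-0.5, 0.7, 0.4]
gripper_width: 1.001
turn az 0.11 shift [-0.0024 -0.0011  0.0934] | t 11.2 p [ 0.4177 -0.1932  0.1804] rot [ 1.7996e+02 -7.0000e-02  1.7461e+02] w 1.001 F [ 0.4 -0.  -0.3]
{'cup1_mid': [([0.419, -0.1925, 0.0325], 0.62)]}
```

View pics/w5.png

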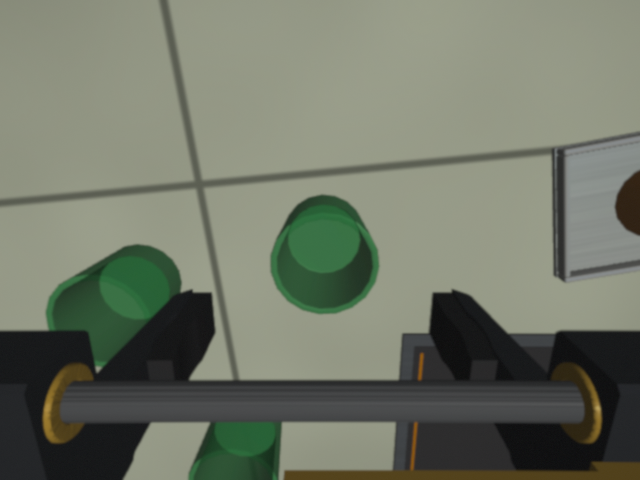

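```bash
python3 -m pendant '[[[-0.002,0,0.015],[0,0,0]],[[0,0,0.02],[0,0,0]],[[0,0,0.02],[0,0,0]],[[0,0,0.018],[0,0,0]],[[0,0,0.01],[0,0,0]],[[0,0,0.006],[0,0,0]],[[0,0,0.004],[0,0,0]],[[0,0,0],[0,0,0]],[[0,0,0],[0,0,0]],[[0,0,0],[0,0,0]]]' 1.0
python3 -m pendant '[[[0,0,0],[0,0,0]],[[0,0,0],[0,0,0]],[[0,0,0],[0,0,0]],[[0,0,0],[0,0,0]],[[0,0,0],[0,0,0]],[[0,0,0],[0,0,0]],[[0,0,-0.01],[0,0,0]],[[0,0,-0.02],[0,0,0]],[[0,0,-0.03],[0,0,0]],[[0,0,-0.03],[0,0,0]]]' 0.4 25
python3 - <<'E'
from h import *
P=np.array([.6118,-.0527]);ux=np.array([.9954,-.0958]);uy=np.array([.0958,.9954])
for a,b in [(.055,0),(-.03,-.05),(-.03,.05)]:
    w=P+a*ux+b*uy; print(w); go(w[0],w[1],.16,174.5)
E
```

```text
time_s: 12.25
position: [0.4206, -0.1949, 0.0887]
tcp_rot: [-180.0, 0.1, 174.5]
ft_force: [0.7, 0.2, -0.3]
gripper_width: 0.995
time_s: 13.25
position: [0.4194, -0.1944, 0.1788]
tcp_rot: [180.0, -0.1, 174.5]
ft_force: [0.1, -0.4, -1.0]
gripper_width: 0.642
[ 0.666547 -0.057969]
turn az 0.05 shift [-0.2329  0.1595  0.0188] | t 13.25 p [ 0.4194 -0.1944  0.1788] rot [ 1.7998e+02 -8.0000e-02  1.7455e+02] w 0.642 F [ 0.1 -0.4 -1. ]
[ 0.577148 -0.099596]
turn az 0.05 shift [-0.1479  0.1095  0.0188] | t 13.25 p [ 0.4194 -0.1944  0.1788] rot [ 1.7998e+02 -8.0000e-02  1.7455e+02] w 0.642 F [ 0.1 -0.4 -1. ]
[ 5.86728e-01 -5.60000e-05]
turn az 0.05 shift [-0.1479  0.2095  0.0188] | t 13.25 p [ 0.4194 -0.1944  0.1788] rot [ 1.7998e+02 -8.0000e-02  1.7455e+02] w 0.642 F [ 0.1 -0.4 -1. ]
```

```bash
python3 -m pendant '[[[-0.017,0.012,0],[0,0,0]],[[-0.027,0.018,0],[0,0,0]],[[-0.036,0.025,0],[0,0,0]],[[-0.04,0.027,0],[0,0,0]],[[-0.04,0.027,0],[0,0,0]],[[-0.036,0.025,0],[0,0,0]],[[-0.025,0.017,0],[0,0,0]],[[-0.012,0.009,0],[0,0,0]],[[0,0,0],[0,0,0]],[[0,0,0],[0,0,0]]]'
python3 - <<'E'
from h import *
go(.6665,-.058,.093,174.5)
for i in range(2): E,im=shot("wrist","w6")
go(.6665,-.058,.093,174.5)
E
```

```text
time_s: 14.25
position: [0.666, -0.0579, 0.1775]
tcp_rot: [-180.0, -0.1, 174.6]
ft_force: [-0.5, 0.4, -1.4]
gripper_width: 0.642
turn az 0.06 shift [-0.0005 -0.      0.0845] | t 14.25 p [ 0.666  -0.0579  0.1775] rot [-1.7997e+02 -1.1000e-01  1.7456e+02] w 0.642 F [-0.5  0.4 -1.4]
turn az -0.01 shift [-0.0008  0.0005  0.0847] | t 14.35 p [ 0.6656 -0.0584  0.1777] rot [-1.7998e+02 -9.0000e-02  1.7449e+02] w 0.641 F [ 0.3  0.6 -0.8]
```

View pics/w6.png

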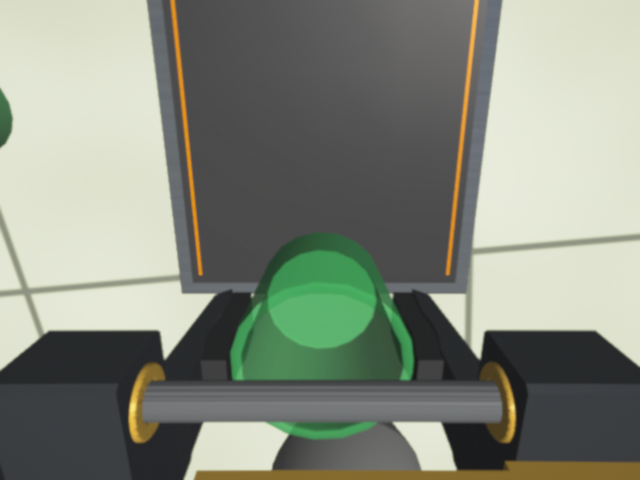

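```bash
python3 - <<'E'
from h import *
p,R,s=pose(); E=cam("wrist",(p,R))
print([ray("wrist",q,E,.004) for q in [(182,292),(466,292)]])
print(ray("wrist",(322,300),E,p[2]-.0887),proj("wrist",[.6665,-.058,.004],E))
E
```

```text
[array([ 0.69993229, -0.16046079,  0.004     ]), array([0.71884603, 0.03721352, 0.004     ])]
[ 0.67233348 -0.05946113  0.08902786] [[323.33040241 233.32890579]]
```

```bash
python3 -m pendant '[[[0,0,0.015],[0,0,0]],[[0,0,0.02],[0,0,0]],[[0,0,0.02],[0,0,0]],[[0,0,0.013],[0,0,0]],[[0,0,0.007],[0,0,0]],[[0,0,0.004],[0,0,0]],[[0,0,0.003],[0,0,0]],[[0,0,0.002],[0,0,0]],[[0,0,0.001],[0,0,0]],[[0,0,0],[0,0,0]]]'
python3 -m pendant '[[[0,0,0],[0,0,0]],[[0,0,0],[0,0,0]],[[0,0,0],[0,0,0]],[[0,0,-0.005],[0,0,0]],[[0,0,-0.015],[0,0,0]],[[0,0,-0.025],[0,0,0]],[[0,0,-0.03],[0,0,0]],[[0,0,-0.025],[0,0,0]],[[0,0,-0.01],[0,0,0]],[[0,0,0],[0,0,0]]]' 0.82
python3 - <<'E'
from h import *
go(.5698,-.269,.19,150)
for i in range(2): E,im=shot("wrist","w7")
E,im=shot("top","t7")
hsv=cv2.cvtColor(im,cv2.COLOR_RGB2HSV)
m=cv2.inRange(hsv,(45,80,20),(85,255,255))
n,l,st,ce=cv2.connectedComponentsWithStats(m)
for i in range(1,n):
    if st[i,4]>150: print(st[i],ce[i], ray("top",ce[i],E,0.03))
E
```

```text
time_s: 15.35
position: [0.6675, -0.0575, 0.0934]
tcp_rot: [-180.0, 0.0, 174.6]
ft_force: [0.5, 0.4, -2.0]
gripper_width: 0.642
time_s: 16.35
position: [0.6686, -0.0576, 0.2062]
tcp_rot: [-180.0, 0.3, 174.6]
ft_force: [0.6, -0.1, 0.5]
gripper_width: 0.82
turn az 24.55 shift [-0.0201 -0.2324  0.0162] | t 16.35 p [ 0.6686 -0.0576  0.2062] rot [-179.99    0.3   174.55] w 0.82 F [ 0.6 -0.1  0.5]
[423 224  31  31 729] [438.10150892 239.16323731] [ 0.56978472 -0.26905163  0.03      ]
[450 286  33  28 745] [466.21879195 300.17718121] [ 0.44220875 -0.32568385  0.03      ]
```

View pics/w7.png

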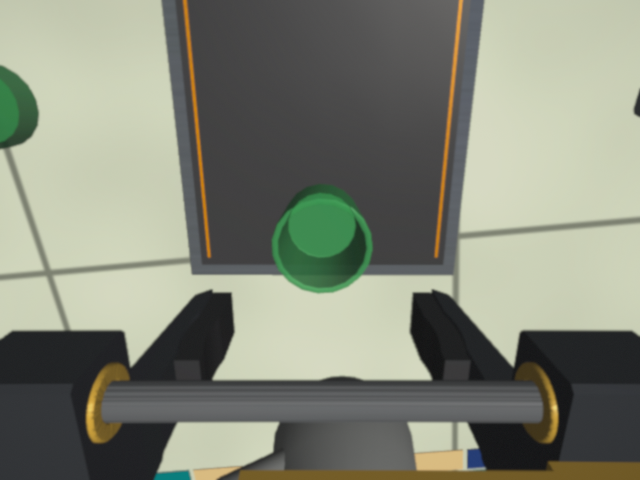

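```bash
python3 -m pendant '[[[0,0,0],[0,0,8.2]],[[0,0,0],[0,0,8.2]],[[0,0,0],[0,0,8.1]],[[-0.003,-0.03,0],[0,0,0]],[[-0.004,-0.046,0],[0,0,0]],[[-0.004,-0.046,0],[0,0,0]],[[-0.004,-0.046,0.004],[0,0,0]],[[-0.003,-0.04,0.006],[0,0,0]],[[-0.002,-0.024,0.006],[0,0,0]],[[0,0,0],[0,0,0]]]' 1.0
python3 - <<'E'
from h import *
for i in range(3): E,im=shot("wrist","w8")
go(.5698,-.269,.089,150)
print(look("wrist",["cup3_mid","lid_clip"],E), proj("wrist",[[.5698,-.269,.06]],E))
E
```

```text
time_s: 17.5
position: [0.5657, -0.2705, 0.1838]
tcp_rot: [-179.9, -0.3, 149.8]
ft_force: [-0.1, 0.8, -1.6]
gripper_width: 0.999
turn az 0.03 shift [-0.0019 -0.0004  0.0967] | t 17.65 p [ 0.5683 -0.2678  0.1857] rot [ 1.7997e+02 -1.3000e-01  1.5003e+02] w 1.003 F [-0.4  0.3  0.6]
{'cup3_mid': [([0.5659, -0.265, 0.0289], 0.92)], 'lid_clip': []} [[323.32844781 262.10101667]]
```

View pics/w8.png

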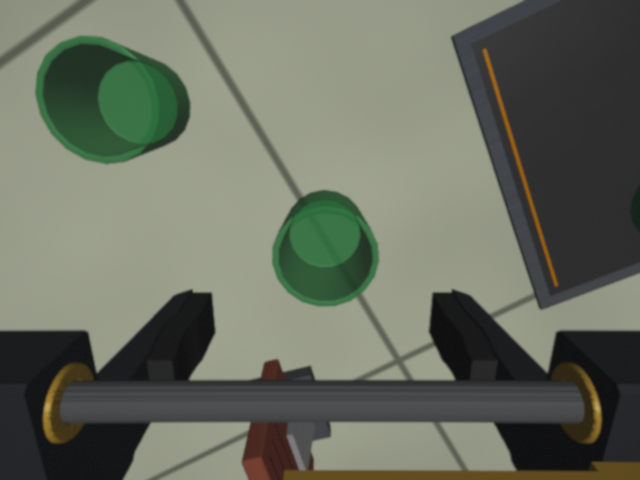

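```bash
python3 - <<'E'
from h import *
p,R,s=pose(); E=cam("wrist",(p,R))
for q,z in [((326,253),.06),((272,362),.09),((310,370),.03)]:
    w=ray("wrist",q,E,z); print(w,R.T@(w-p))
E
```

```text
[ 0.56806441 -0.26450393  0.06      ] [0.00224212 0.00187717 0.12659425]
[ 0.59664408 -0.31340641  0.09      ] [-0.04688253 -0.02627489  0.09655293]
[ 0.64810703 -0.32261848  0.03      ] [-0.09613253 -0.00864109  0.15652613]
```

```bash
python3 -m pendant '[[[0.002,0.002,0.015],[0,0,0]],[[0,0,0.02],[0,0,0]],[[0,0,0.02],[0,0,0]],[[0,0,0.015],[0,0,0]],[[0,0,0.01],[0,0,0]],[[0,0,0.006],[0,0,0]],[[0,0,0.004],[0,0,0]],[[0,0,0],[0,0,0]],[[0,0,0],[0,0,0]],[[0,0,0],[0,0,0]]]' 1.0
python3 -m pendant '[[[0,0,0],[0,0,0]],[[0,0,0],[0,0,0]],[[0,0,0],[0,0,0]],[[0,0,0],[0,0,0]],[[0,0,0],[0,0,0]],[[0,0,0],[0,0,0]],[[0,0,-0.01],[0,0,0]],[[0,0,-0.02],[0,0,0]],[[0,0,-0.03],[0,0,0]],[[0,0,-0.03],[0,0,0]]]' 0.4 25
python3 - <<'E'
from h import *
go(.5771,-.0996,.16,174.5)
E
```

```text
time_s: 18.75
position: [0.5685, -0.2661, 0.0979]
tcp_rot: [180.0, 0.1, 150.0]
ft_force: [-0.2, 0.2, -0.7]
gripper_width: 1.004
time_s: 19.75
position: [0.5673, -0.2654, 0.1875]
tcp_rot: [-180.0, -0.1, 150.0]
ft_force: [1.1, -0.2, -2.3]
gripper_width: 0.646
turn az -24.45 shift [0.0062 0.166  0.0275] | t 19.75 p [ 0.5673 -0.2654  0.1875] rot [-1.7999e+02 -1.0000e-01  1.5005e+02] w 0.646 F [ 1.1 -0.2 -2.3]
```

```bash
python3 -m pendant '[[[0,0,0],[0,0,-8.2]],[[0,0,0],[0,0,-8.2]],[[0,0,0],[0,0,-8.1]],[[0.001,0.022,0],[0,0,0]],[[0.001,0.036,0],[0,0,0]],[[0.001,0.041,0],[0,0,0]],[[0.001,0.036,0],[0,0,0]],[[0.001,0.021,0],[0,0,0]],[[0.001,0.01,0],[0,0,0]],[[0,0,0],[0,0,0]]]'
python3 - <<'E'
from h import *
for i in range(3): E,im=shot("wrist","w9")
go(.5771,-.0996,.102,174.5)
E
```

```text
time_s: 20.75
position: [0.5776, -0.0989, 0.1872]
tcp_rot: [-180.0, -0.0, 174.7]
ft_force: [-0.4, -0.8, -1.6]
gripper_width: 0.644
turn az 0.01 shift [0.0008 0.0012 0.0851] | t 20.9 p [ 0.5778 -0.1009  0.1871] rot [-1.7997e+02  1.0000e-02  1.7451e+02] w 0.645 F [ 0.6 -0.2 -0.6]
```

View pics/w9.png

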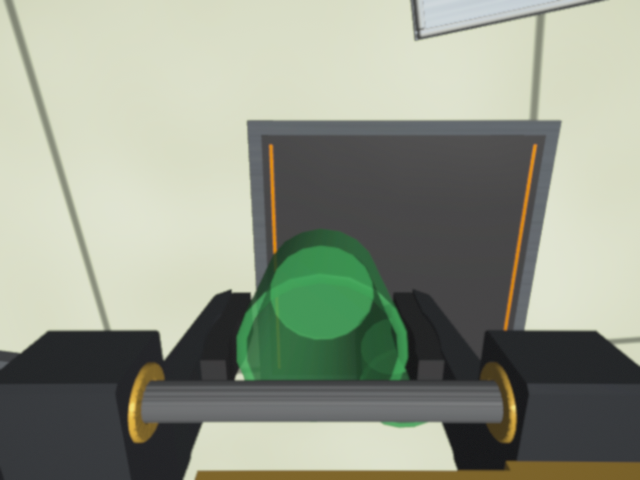

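```bash
python3 -m pendant '[[[0,0.001,0.015],[0,0,0]],[[0,0,0.02],[0,0,0]],[[0,0,0.02],[0,0,0]],[[0,0,0.013],[0,0,0]],[[0,0,0.007],[0,0,0]],[[0,0,0.004],[0,0,0]],[[0,0,0.003],[0,0,0]],[[0,0,0.002],[0,0,0]],[[0,0,0.001],[0,0,0]],[[0,0,0],[0,0,0]]]'
python3 -m pendant '[[[0,0,0],[0,0,0]],[[0,0,0],[0,0,0]],[[0,0,0],[0,0,0]],[[0,0,-0.005],[0,0,0]],[[0,0,-0.015],[0,0,0]],[[0,0,-0.025],[0,0,0]],[[0,0,-0.03],[0,0,0]],[[0,0,-0.025],[0,0,0]],[[0,0,-0.01],[0,0,0]],[[0,0,0],[0,0,0]]]' 0.82
python3 - <<'E'
from h import *
for i in range(2): E,im=shot("wrist","w10")
go(.4422,-.3257,.19,174.5)
E,im=shot("top","t10")
hsv=cv2.cvtColor(im,cv2.COLOR_RGB2HSV)
m=cv2.inRange(hsv,(45,80,20),(85,255,255))
n,l,st,ce=cv2.connectedComponentsWithStats(m)
for i in range(1,n):
    if st[i,4]>150: print(st[i],ce[i], ray("top",ce[i],E,0.03))
E
```

```text
time_s: 21.9
position: [0.5782, -0.0989, 0.1024]
tcp_rot: [-180.0, 0.0, 174.6]
ft_force: [0.1, -0.2, -0.5]
gripper_width: 0.649
time_s: 22.9
position: [0.5792, -0.0992, 0.2149]
tcp_rot: [-180.0, 0.3, 174.5]
ft_force: [-0.0, -0.4, -0.9]
gripper_width: 0.822
turn az 0.05 shift [ 0.1129 -0.2388  0.0216] | t 23.0 p [ 0.5774 -0.0988  0.2116] rot [ 1.8000e+02 -3.0000e-02  1.7455e+02] w 0.821 F [-0.9  0.  -0.3]
[345 229  28  20 413] [357.44067797 237.67554479] [ 0.57014135 -0.09864021  0.03      ]
[450 286  33  28 745] [466.21879195 300.17718121] [ 0.44220875 -0.32568385  0.03      ]
```

View pics/w10.png

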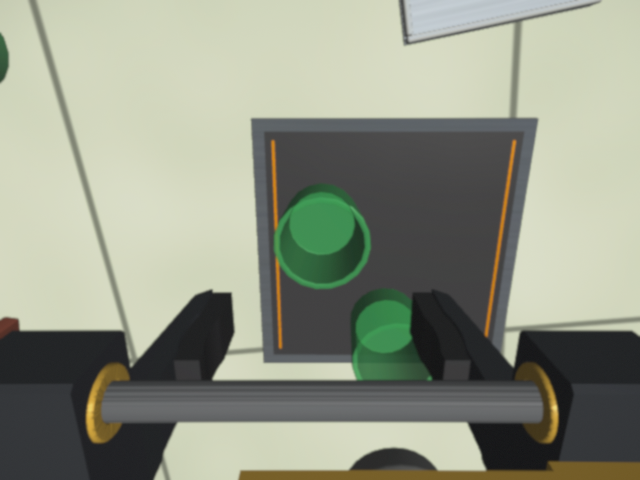

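Both cups stand on the plate. On to the third, at (0.442, -0.326).

```bash
python3 -m pendant '[[[0.008,-0.017,0],[0,0,0]],[[0.014,-0.03,0],[0,0,0]],[[0.018,-0.039,0],[0,0,0]],[[0.019,-0.04,0],[0,0,0]],[[0.019,-0.04,0.005],[0,0,0]],[[0.017,-0.036,0.006],[0,0,0]],[[0.012,-0.025,0.006],[0,0,0]],[[0.006,-0.012,0.005],[0,0,0]],[[0,0,0],[0,0,0]],[[0,0,0],[0,0,0]]]' 1.0
python3 - <<'E'
from h import *
for i in range(3): E,im=shot("wrist","w11")
go(.4422,-.3257,.089,174.5)
print(look("wrist",["cup2_mid"],E), proj("wrist",[[.4422,-.3257,.06]],E))
E
```

```text
time_s: 24.05
position: [0.4426, -0.3253, 0.1891]
tcp_rot: [179.9, -0.1, 174.5]
ft_force: [-0.5, -0.3, 0.4]
gripper_width: 1.003
turn az 0.14 shift [ 0.0012 -0.0008  0.1011] | t 24.2 p [ 0.4435 -0.3251  0.1901] rot [1.7999e+02 2.0000e-02 1.7464e+02] w 0.998 F [-0.5 -0.4 -0.2]
{'cup2_mid': [([0.4435, -0.3238, 0.0314], 0.93)]} [[321.25956644 253.2173089 ]]
```

View pics/w11.png

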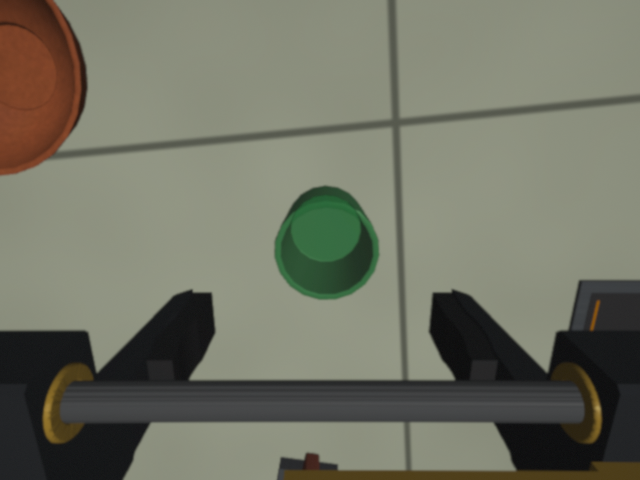

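```bash
python3 -m pendant '[[[0.003,0.002,0.02],[0,0,0]],[[0,0,0.02],[0,0,0]],[[0,0,0.02],[0,0,0]],[[0,0,0.015],[0,0,0]],[[0,0,0.012],[0,0,0]],[[0,0,0.008],[0,0,0]],[[0,0,0.005],[0,0,0]],[[0,0,0],[0,0,0]],[[0,0,0],[0,0,0]],[[0,0,0],[0,0,0]]]' 1.0
python3 -m pendant '[[[0,0,0],[0,0,0]],[[0,0,0],[0,0,0]],[[0,0,0],[0,0,0]],[[0,0,0],[0,0,0]],[[0,0,0],[0,0,0]],[[0,0,0],[0,0,0]],[[0,0,-0.01],[0,0,0]],[[0,0,-0.02],[0,0,0]],[[0,0,-0.03],[0,0,0]],[[0,0,-0.04],[0,0,0]]]' 0.4 25
python3 - <<'E'
from h import *
go(.5867,-.0,.18,174.5)
E
```

```text
time_s: 25.25
position: [0.4403, -0.3243, 0.0907]
tcp_rot: [-180.0, 0.1, 174.5]
ft_force: [0.1, 0.5, 0.5]
gripper_width: 0.997
time_s: 26.25
position: [0.4384, -0.3228, 0.1892]
tcp_rot: [179.9, -0.2, 174.6]
ft_force: [-0.2, -0.5, -1.8]
gripper_width: 0.638
turn az 0.05 shift [-0.1167  0.3356  0.0092] | t 26.25 p [ 0.4384 -0.3228  0.1892] rot [179.86  -0.23 174.55] w 0.638 F [-0.2 -0.5 -1.8]
```

```bash
python3 -m pendant '[[[-0.007,0.02,0],[0,0,0]],[[-0.013,0.037,0],[0,0,0]],[[-0.016,0.047,0],[0,0,0]],[[-0.016,0.047,0],[0,0,0]],[[-0.016,0.047,0],[0,0,0]],[[-0.016,0.047,0],[0,0,0]],[[-0.014,0.041,0],[0,0,0]],[[-0.011,0.031,0],[0,0,0]],[[-0.007,0.018,0],[0,0,0]],[[0,0,0],[0,0,0]]]'
python3 - <<'E'
from h import *
for i in range(3): E,im=shot("wrist","w12")
go(.5867,-.0,.0955,174.5)
E
```

```text
time_s: 27.25
position: [0.588, 0.001, 0.1903]
tcp_rot: [180.0, 0.0, 174.7]
ft_force: [-0.6, 0.1, -1.7]
gripper_width: 0.64
turn az 0.06 shift [0.0001 0.0019 0.0944] | t 27.4 p [ 0.5867 -0.0019  0.1899] rot [-1.7996e+02 -4.0000e-02  1.7456e+02] w 0.638 F [-1.4  0.2 -1.2]
```

View pics/w12.png

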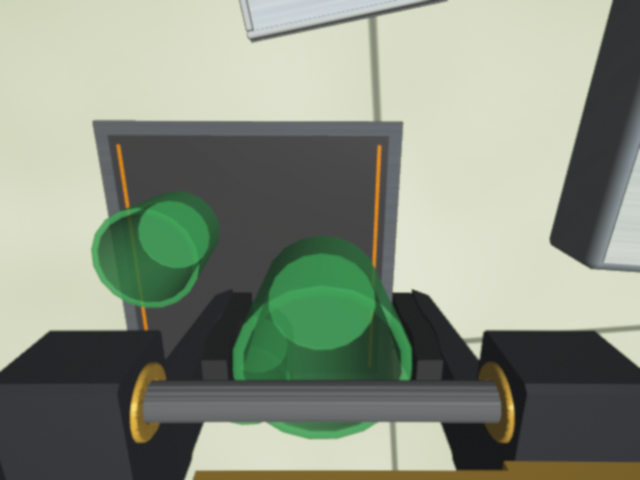

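```bash
python3 -m pendant '[[[0,0.002,0.015],[0,0,0]],[[0,0,0.02],[0,0,0]],[[0,0,0.02],[0,0,0]],[[0,0,0.016],[0,0,0]],[[0,0,0.01],[0,0,0]],[[0,0,0.006],[0,0,0]],[[0,0,0.003],[0,0,0]],[[0,0,0.003],[0,0,0]],[[0,0,0.001],[0,0,0]],[[0,0,0],[0,0,0]]]'
python3 -m pendant '[[[0,0,0],[0,0,0]],[[0,0,0],[0,0,0]],[[0,0,0],[0,0,0]],[[0,0,-0.005],[0,0,0]],[[0,0,-0.015],[0,0,0]],[[0,0,-0.025],[0,0,0]],[[0,0,-0.03],[0,0,0]],[[0,0,-0.03],[0,0,0]],[[0,0,-0.01],[0,0,0]],[[0,0,0],[0,0,0]]]' 0.8
python3 - <<'E'
from h import *
for i in range(2): E,im=shot("wrist","w13")
go(.5,.3,.22,174.5)
E
```

```text
time_s: 28.4
position: [0.5877, 0.0007, 0.0964]
tcp_rot: [180.0, 0.0, 174.6]
ft_force: [-1.0, -0.3, -1.9]
gripper_width: 0.639
time_s: 29.4
position: [0.5889, 0.0006, 0.214]
tcp_rot: [180.0, 0.3, 174.5]
ft_force: [-0.1, -0.3, -0.7]
gripper_width: 0.802
turn az 0.05 shift [ 0.1151  0.2897 -0.0096] | t 29.5 p [0.5868 0.0006 0.2104] rot [-1.8000e+02 -4.0000e-02  1.7455e+02] w 0.798 F [-0.5  0.3 -0.4]
```

View pics/w13.png

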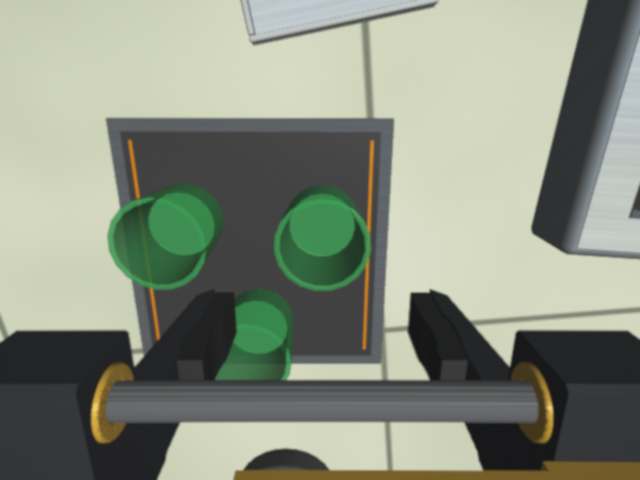

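```bash
python3 - <<'E'
from h import *
go(.51,.29,.27,170.7)
E
python3 -m pendant '[[[0,0,-0.006],[0,0,3.8]],[[0.013,0.025,-0.006],[0,0,0]],[[0.018,0.035,-0.006],[0,0,0]],[[0.021,0.041,-0.006],[0,0,0]],[[0.022,0.044,-0.006],[0,0,0]],[[0.021,0.041,-0.006],[0,0,0]],[[0.016,0.032,-0.006],[0,0,0]],[[0.009,0.026,-0.006],[0,0,0]],[[0.004,0.03,-0.006],[0,0,0]],[[0,0,0],[0,0,0]]]' 0.6
python3 - <<'E'
from h import *
for i in range(4): E,im=shot("wrist","w14")
go(.51,.29,.27,170.7)
L=["console","slide_knob","tag_green_top","outer_mark","inner_tip","inner_grip","btn_yellow_top","btn_white_top","btn_blue_top"]
for l,v in look("wrist",L,E).items(): print(l,v)
E
```

```text
turn az 3.85 shift [ 0.1226  0.2732 -0.0596] | t 29.5 p [0.5868 0.0006 0.2104] rot [-1.8000e+02 -4.0000e-02  1.7455e+02] w 0.798 F [-0.5  0.3 -0.4]
time_s: 30.5
position: [0.5082, 0.2938, 0.2636]
tcp_rot: [180.0, -0.1, 170.9]
ft_force: [0.3, -0.8, 0.2]
gripper_width: 0.599
turn az 0.02 shift [-0.0016  0.0004 -0.0069] | t 30.7 p [0.5084 0.2898 0.2631] rot [-1.7986e+02 -1.4000e-01  1.7072e+02] w 0.595 F [0.2 0.6 0. ]
console [([0.5388, 0.296, -0.001], 0.76)]
slide_knob [([0.5757, 0.2267, 0.0899], 0.76)]
tag_green_top [([0.5653, 0.314, 0.0571], 0.95)]
outer_mark [([0.5373, 0.3616, 0.0683], 0.76)]
inner_tip [([0.5099, 0.3519, 0.0765], 0.94)]
inner_grip [([0.4986, 0.3671, 0.0945], 0.81)]
btn_yellow_top [([0.4897, 0.2985, 0.0733], 0.69)]
btn_white_top []
btn_blue_top [([0.4805, 0.2486, 0.0725], 0.63), ([0.5797, 0.226, 0.0919], 0.27)]
```

View pics/w14.png

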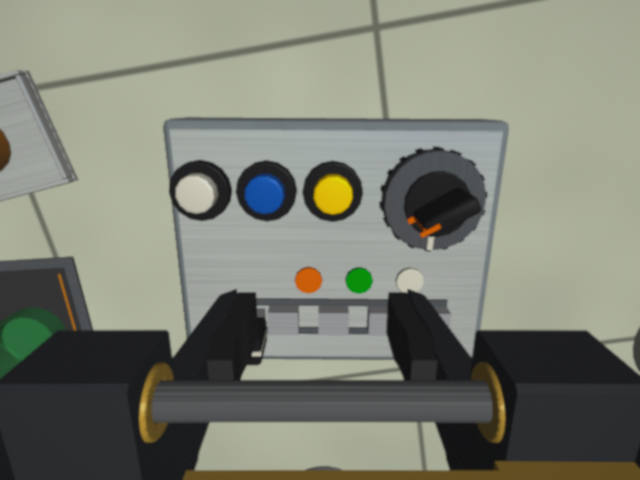

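```bash
cat >> h.py <<'E'
FC=np.array([(-.05,-.098,.068),(-.05,-.05,.068),(-.05,-.002,.068),(.022,-.02,.055),(.022,.02,.055),(.022,.06,.055)])
def con(q,P):
    c,s=np.cos(q[2]),np.sin(q[2]); P=np.atleast_2d(P)
    return np.c_[q[0]+c*P[:,0]-s*P[:,1],q[1]+s*P[:,0]+c*P[:,1],P[:,2]]
E
python3 - <<'E'
from h import *
from scipy.optimize import least_squares
p,R,s=pose(); Ew=cam("wrist",(p,R)); Et=cam("top")
uw=np.array([(195,194),(264,194),(333,194),(308,280),(359,280),(410,281)],float)
sc=686/160
ut=np.array([(504,431),(406,412),(308,395),(387,259),(307,244),(228,229)])/sc+[90,180]
for nm,cs in {"w":[("wrist",uw,Ew,.35)],"t":[("top",ut,Et,1.)]}.items():
    f=lambda q: np.concatenate([((proj(c,con(q,FC),E)-u)*w).ravel() for c,u,E,w in cs])
    r=least_squares(f,[.536,.293,-.16]); q=r.x
    print(nm,q[:2].round(4),np.degrees(q[2]).round(2),"rms",np.sqrt(np.mean(r.fun**2)).round(2))
    print(" knob",con(q,[.055,-.06,.089]).round(4)," dial",con(q,[-.045,.07,.095]).round(4)," green notch",con(q,[.055,.02,.089]).round(4))
    for pt,n in [((431,242),"mark"),((412,220),"ptip")]:pass
print("mark",ray("wrist",(430,249),Ew,.069),ray("wrist",(432,238),Ew,.069),"pt",ray("wrist",(430,230),Ew,.077),ray("wrist",(411,221),Ew,.077))
b=cv2.imread("pics/w14.png")[130:270,360:520]; cv2.imwrite("pics/w14c.png",cv2.resize(b,None,fx=4,fy=4,interpolation=cv2.INTER_CUBIC))
E
```

```text
w [0.5398 0.2946] -9.35 rms 0.18
 knob [[0.5843 0.2265 0.089 ]]  dial [[0.5068 0.371  0.095 ]]  green notch [[0.5973 0.3054 0.089 ]]
t [0.5363 0.2936] -9.91 rms 0.28
 knob [[0.5802 0.225  0.089 ]]  dial [[0.504  0.3703 0.095 ]]  green notch [[0.5939 0.3038 0.089 ]]
mark [0.54197107 0.36533905 0.069     ] [0.53368953 0.36744482 0.069     ] pt [0.5245474  0.36466501 0.077     ] [0.51584334 0.35212215 0.077     ]
```

View pics/w14c.png

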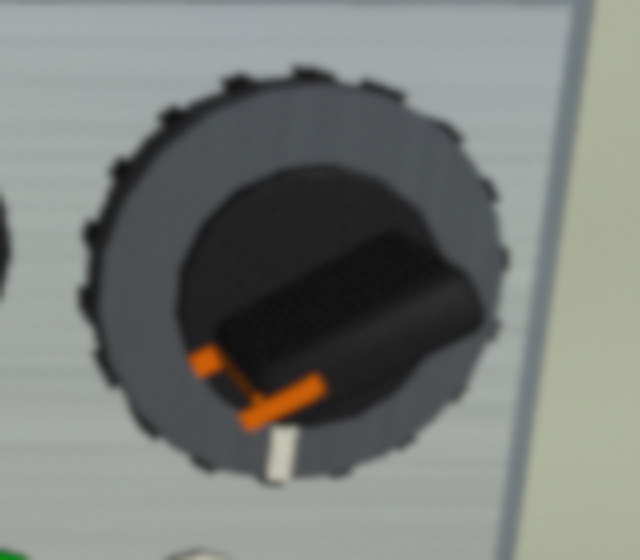

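```bash
python3 - <<'E'
from h import *
go(.582,.226,.2,170.5)
p,R,s=pose(); Ew=cam("wrist",(p,R))
ax=np.array([.5065,.3708]); 
for n,u,z in [("mark out",(430,249),.069),("mark in",(432,238),.069),("tip",(411,220),.077),("top end",(421,235),.11),("top in",(440,225.5),.11)]:
    w=ray("wrist",u,Ew,z)[:2]-ax; print(n,w.round(4),np.linalg.norm(w).round(4),np.degrees(np.arctan2(w[1],w[0])).round(1))
a=ray("wrist",(421,235),Ew,.11)-ray("wrist",(440,225.5),Ew,.11); print(np.degrees(np.arctan2(a[1],a[0])))
E
python3 -m pendant '[[[-0.009,-0.007,0],[0,0,0]],[[-0.012,-0.009,0.005],[0,0,0]],[[-0.014,-0.011,0.01],[0,0,0]],[[-0.014,-0.011,0.012],[0,0,0]],[[-0.012,-0.009,0.014],[0,0,0]],[[-0.006,-0.005,0.012],[0,0,0]],[[-0.003,-0.002,0.01],[0,0,0]],[[0,0,0],[0,0,0]],[[0,0,0],[0,0,0]],[[0,0,0],[0,0,0]]]' 0.6
python3 - <<'E'
from h import *
for i in range(2): E,im=shot("wrist","w15")
go(.582,.226,.134,170.5)
E
```

```text
turn az 0.22 shift [-0.0825 -0.0517  0.0651] | t 31.15 p [0.5091 0.2906 0.2651] rot [1.8000e+02 1.0000e-02 1.7072e+02] w 0.601 F [ 1.  -0.3  0.3]
mark out [ 0.0355 -0.0055] 0.0359 -8.8
mark in [ 0.0272 -0.0034] 0.0274 -7.0
tip [ 0.0086 -0.0186] 0.0205 -65.1
top end [ 0.0088 -0.0194] 0.0213 -65.6
top in [ 0.0045 -0.0074] 0.0087 -58.4
-70.51396949292769
time_s: 32.15
position: [0.5695, 0.227, 0.2026]
tcp_rot: [180.0, 0.0, 170.8]
ft_force: [0.8, 0.3, 0.5]
gripper_width: 0.603
turn az 0.29 shift [-0.0124  0.0009  0.0689] | t 32.25 p [0.5696 0.2271 0.2029] rot [1.7995e+02 8.0000e-02 1.7079e+02] w 0.599 F [ 0.2 -0.1  0.1]
```

View pics/w15.png

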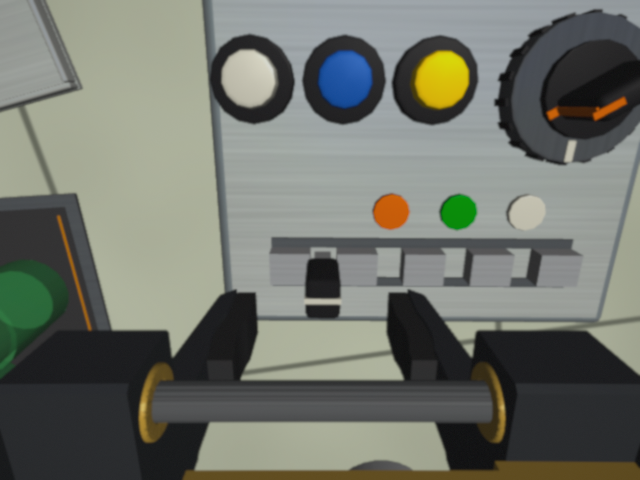

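```bash
python3 - <<'E'
from h import *
from scipy.optimize import least_squares
p,R,s=pose(); Ew=cam("wrist",(p,R))
w=ray("wrist",(323,301),Ew,.104);print(w,R.T@(w-p))
uw=np.array([(250,79),(345,80),(442,80),(391,211),(459,212),(527,212)],float)
r=least_squares(lambda q:(proj("wrist",con(q,FC),Ew)-uw).ravel(),[.54,.294,-.16]);q=r.x
print(q[:2],np.degrees(q[2]),np.sqrt(np.mean(r.fun**2)));k=con(q,[.055,-.06,.089])[0];print(k,R.T@(k-p))
E
```

```text
[0.58237598 0.22525921 0.104     ] [-0.01278527  0.00012992  0.0989636 ]
[0.5378889  0.29403121] -9.581928267518256 0.6830788773247868
[0.58213411 0.22571312 0.089     ] [-0.01245317  0.00052655  0.1139635 ]
```

```bash
python3 -m pendant '[[[-0.0065,0,0],[0,0,0.3]],[[-0.006,0,0.005],[0,0,0]],[[0,0,0.015],[0,0,0]],[[0,0,0.015],[0,0,0]],[[0,0,0.014],[0,0,0]],[[0,0,0.012],[0,0,0]],[[0,0,0.008],[0,0,0]],[[0,0,0],[0,0,0]],[[0,0,0],[0,0,0]],[[0,0,0],[0,0,0]]]' 0.6
python3 - <<'E'
from h import *
go(.582,.226,.134,170.5)
E
python3 -m pendant '[[[0,0,0],[0,0,0]],[[0,0,0],[0,0,0]],[[0,0,0],[0,0,0]],[[0,0,0],[0,0,0]],[[0,0,0],[0,0,0]],[[0,0,0],[0,0,0]],[[0,0,0],[0,0,0]],[[0,0,0],[0,0,0]],[[0,0,0],[0,0,0]],[[0,0,0],[0,0,0]]]' 0.05 30
python3 - <<'E'
from h import *
go(.582,.226,.134,170.5)
shot("wrist","w16")
E
```

```text
time_s: 33.25
position: [0.5824, 0.2246, 0.1338]
tcp_rot: [180.0, 0.1, 170.5]
ft_force: [0.2, 0.6, -0.2]
gripper_width: 0.601
turn az -0.05 shift [ 0.0006  0.0013 -0.0002] | t 33.25 p [0.5824 0.2246 0.1338] rot [1.7996e+02 8.0000e-02 1.7045e+02] w 0.601 F [ 0.2  0.6 -0.2]
time_s: 34.25
position: [0.5818, 0.2244, 0.1331]
tcp_rot: [180.0, 0.0, 170.4]
ft_force: [-0.3, 0.8, 1.7]
gripper_width: 0.202
turn az -0.05 shift [ 0.0001  0.0016 -0.0009] | t 34.25 p [0.5818 0.2244 0.1331] rot [1.7999e+02 1.0000e-02 1.7045e+02] w 0.202 F [-0.3  0.8  1.7]
```

View pics/w16.png

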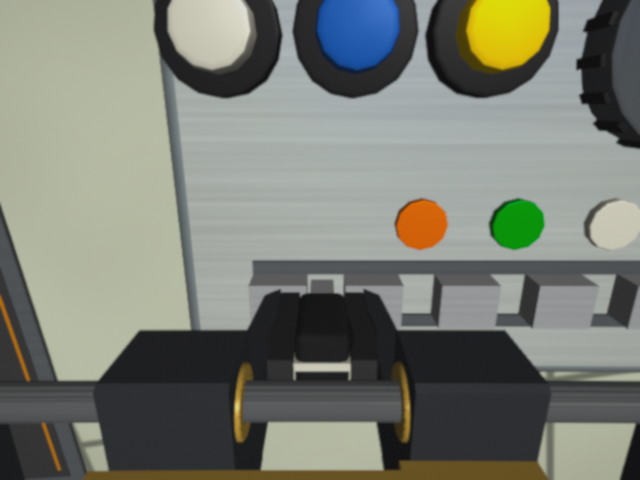

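```bash
python3 -m pendant '[[[0,0,-0.004],[0,0,0]],[[0,0,-0.006],[0,0,0]],[[0,0,-0.006],[0,0,0]],[[0,0,-0.005],[0,0,0]],[[0,0,-0.001],[0,0,0]],[[0,0,0],[0,0,0]],[[0,0,0],[0,0,0]],[[0,0,0],[0,0,0]],[[0,0,0],[0,0,0]],[[0,0,0],[0,0,0]]]'
python3 - <<'E'
from h import *
shot("wrist","w17");go(.582,.226,.134,170.5)
E
```

```text
time_s: 35.3
position: [0.5818, 0.2244, 0.1548]
tcp_rot: [-180.0, -0.0, 170.5]
ft_force: [1.2, 0.1, -2.7]
gripper_width: 0.2
turn az -0.05 shift [0.     0.0016 0.0208] | t 35.35 p [0.5817 0.2244 0.1548] rot [-1.8000e+02 -1.0000e-02  1.7045e+02] w 0.2 F [ 1.9  0.5 -2.3]
```

View pics/w17.png

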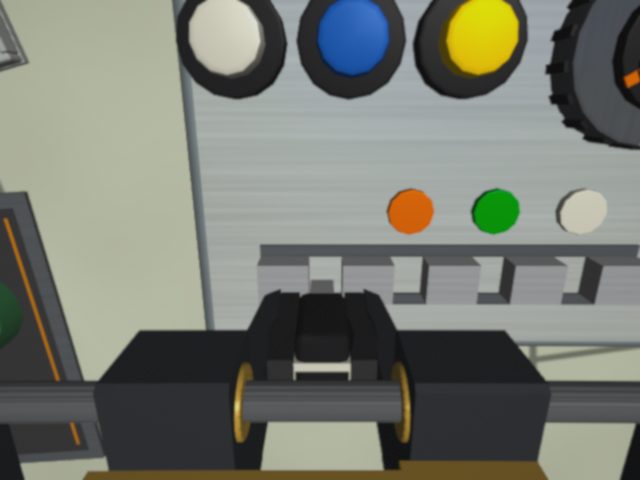

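```bash
python3 -m pendant '[[[0,0.005,0],[0,0,0]],[[0,0.012,0],[0,0,0]],[[0,0.015,0],[0,0,0]],[[0,0.016,0],[0,0,0]],[[0,0.015,0],[0,0,0]],[[0,0.011,0],[0,0,0]],[[0,0.006,0],[0,0,0]],[[0,0,0],[0,0,0]],[[0,0,0],[0,0,0]],[[0,0,0],[0,0,0]]]'
python3 - <<'E'
from h import *
shot("wrist","w18");go(.5951,.3033,.1331,170.5)
E
```

```text
time_s: 36.35
position: [0.5949, 0.3029, 0.1549]
tcp_rot: [-180.0, -0.0, 170.4]
ft_force: [0.8, -0.4, -3.1]
gripper_width: 0.2
turn az -0.08 shift [-0.0001  0.0005  0.0218] | t 36.4 p [0.5949 0.3028 0.1549] rot [-1.7999e+02 -1.0000e-02  1.7042e+02] w 0.2 F [ 2.2  0.2 -2.2]
```

View pics/w18.png

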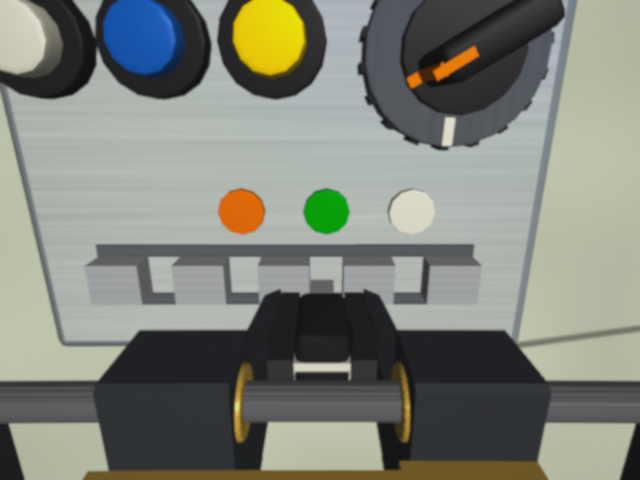

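```bash
python3 -m pendant '[[[0,0,0.004],[0,0,0]],[[0,0,0.005],[0,0,0]],[[0,0,0.005],[0,0,0]],[[0,0,0.004],[0,0,0]],[[0,0,0.003],[0,0,0]],[[0,0,0.001],[0,0,0]],[[0,0,0],[0,0,0]],[[0,0,0],[0,0,0]],[[0,0,0],[0,0,0]],[[0,0,0],[0,0,0]]]'
python3 -m pendant '[[[0,0,0],[0,0,0]],[[0,0,0],[0,0,0]],[[0,0,0],[0,0,0]],[[0,0,0],[0,0,0]],[[0,0,-0.01],[0,0,0]],[[0,0,-0.02],[0,0,0]],[[0,0,-0.03],[0,0,0]],[[0,0,-0.02],[0,0,0]],[[0,0,0],[0,0,0]],[[0,0,0],[0,0,0]]]' 0.6
python3 - <<'E'
from h import *
for i in range(3): E,_=shot("wrist","w19")
go(.505,.3708,.22,120)
print(look("wrist",["slide_knob","tag_green_top"],E))
E
```

```text
time_s: 37.4
position: [0.5951, 0.3034, 0.1331]
tcp_rot: [180.0, 0.0, 170.5]
ft_force: [2.1, 0.1, -0.2]
gripper_width: 0.205
time_s: 38.4
position: [0.5953, 0.3034, 0.2137]
tcp_rot: [180.0, 0.1, 170.4]
ft_force: [-1.3, -0.3, 0.2]
gripper_width: 0.598
turn az 50.45 shift [ 0.1034 -0.0432 -0.0089] | t 38.55 p [0.5941 0.3028 0.2111] rot [-1.7990e+02 -1.5000e-01  1.7045e+02] w 0.602 F [0.5 0.9 0.5]
{'slide_knob': [([0.5929, 0.3034, 0.0921], 0.7)], 'tag_green_top': [([0.5646, 0.314, 0.0557], 0.9)]}
```

View pics/w19.png

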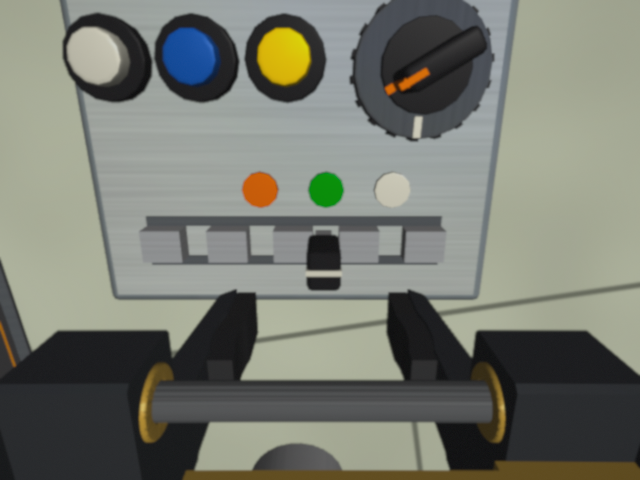

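```bash
python3 - <<'E'
from h import *
p,R,s=pose(); Ew=cam("wrist",(p,R))
from scipy.optimize import least_squares
uw=np.array([(94,56),(190,56),(284,56),(260,189),(326,189),(392,189)],float)
r=least_squares(lambda q:(proj("wrist",con(q,FC),Ew)-uw).ravel(),[.54,.294,-.16]);q=r.x
print(q[:2],np.degrees(q[2]),np.sqrt(np.mean(r.fun**2)),con(q,[-.045,.07,.095]))
print(proj("wrist",con(q,[[.055,.02,.104],[.055,.02,.117]]),Ew))
b=cv2.imread("pics/w19.png")[0:150,340:500]; cv2.imwrite("pics/w19c.png",cv2.resize(b,None,fx=4,fy=4,interpolation=cv2.INTER_CUBIC))
b=cv2.imread("pics/w19.png")[200:310,270:380]; cv2.imwrite("pics/w19d.png",cv2.resize(b,None,fx=4,fy=4,interpolation=cv2.INTER_CUBIC))
E
```

```text
[0.5373515  0.29379922] -9.304516137167024 0.6385207955717179 [[0.50426127 0.3701539  0.095     ]]
[[326.64569274 272.01505879]
 [326.91174159 282.69793072]]
```

View pics/w19c.png

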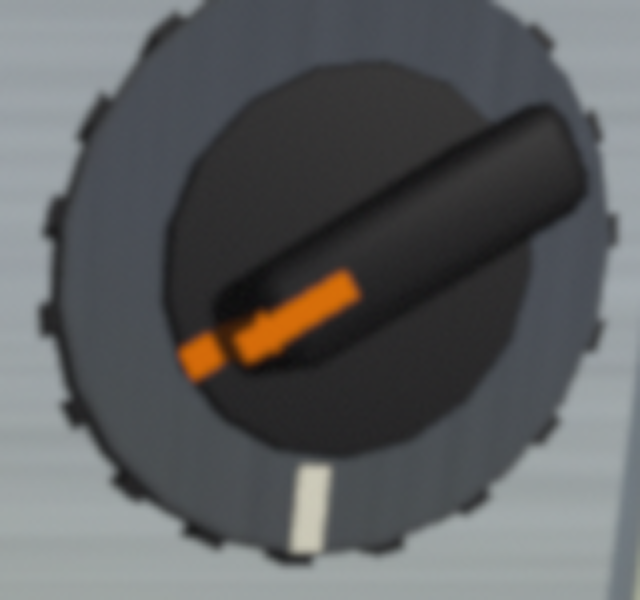

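View pics/w19d.png

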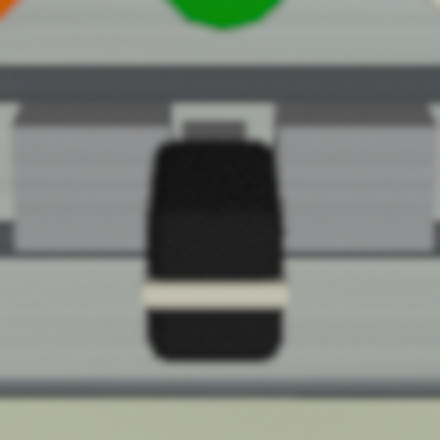

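```bash
python3 - <<'E'
from h import *
p,R,s=pose(); Ew=cam("wrist",(p,R)); ax=np.array([.5045,.3703])
P=lambda u,z: ray("wrist",(u[0]/4+340,u[1]/4),Ew,z)[:2]
A=P((238,358),.11);B=P((352,282),.11);d=A-B;print("stripe",np.degrees(np.arctan2(d[1],d[0])),A,B)
for n,u,z in [("tip",(190,365),.077),("mo",(306,552),.069),("mi",(317,466),.069)]:
    w=P(u,z)-ax;print(n,w,np.degrees(np.arctan2(w[1],w[0])),np.linalg.norm(w))
a=P((306,552),.069)-P((317,466),.069);print("mark line",np.degrees(np.arctan2(a[1],a[0])))
a=P((238,358),.11)-P((565,150),.11);print("bar",np.degrees(np.arctan2(a[1],a[0])),np.linalg.norm(a), (P((235,320),.11)+P((565,150),.11))/2)
go(.5045,.3703,.2111,170.45)
E
```

```text
stripe -66.5533575356696 [0.51404841 0.34940749] [0.50857406 0.36202977]
tip [ 0.00916595 -0.0209055 ] -66.32509969715645 0.022826618735384684
mo [ 0.03544656 -0.00690116] -11.017199011952224 0.03611211611173651
mi [ 0.02453888 -0.00441979] -10.210284199981826 0.024933734014931395
mark line -12.815999218990765
bar -67.84200518106314 0.03800400155006492 [0.50496998 0.36704846]
turn az -0.0 shift [0.0996 0.0516 0.    ] | t 38.65 p [0.5942 0.3029 0.2111] rot [-1.7990e+02 -1.4000e-01  1.7045e+02] w 0.599 F [ 0.6 -0.3 -0.8]
```

```bash
python3 -m pendant '[[[0.03,0.0157,0],[0,0,0]],[[0.04,0.0205,0],[0,0,0]],[[0.0295,0.0155,0],[0,0,0]],[[0,0,0],[0,0,8.15]],[[0,0,0],[0,0,8.15]],[[0,0,0],[0,0,8.15]],[[0,0,0],[0,0,8.15]],[[0,0,0],[0,0,8.15]],[[0,0,0],[0,0,8.15]],[[0,0,0],[0,0,8.1]]]' 0.5
python3 - <<'E'
from h import *
for i in range(5): E,_=shot("wrist","w20")
go(.5045,.3703,.144,113.45)
print(look("wrist",["inner_grip","inner_tip","outer_mark"],E))
E
```

```text
time_s: 39.65
position: [0.5051, 0.3705, 0.2118]
tcp_rot: [-179.9, 0.0, 113.1]
ft_force: [-0.0, -0.7, 0.1]
gripper_width: 0.504
turn az 0.16 shift [-0.     -0.0008  0.0684] | t 39.9 p [0.5053 0.3706 0.2124] rot [-1.7994e+02  1.0000e-02  1.1361e+02] w 0.5 F [1.  0.4 0.7]
{'inner_grip': [([0.4983, 0.3676, 0.0931], 0.91)], 'inner_tip': [([0.5372, 0.2966, 0.0002], 0.65), ([0.5105, 0.3528, 0.0763], 0.63)], 'outer_mark': [([0.5335, 0.3655, 0.0656], 0.67)]}
```

View pics/w20.png

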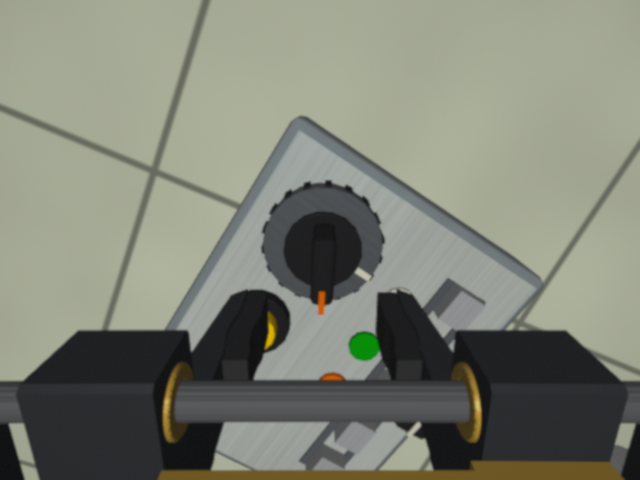

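```bash
python3 - <<'E'
from h import *
p,R,s=pose(); Ew=cam("wrist",(p,R))
c=np.array([.5045,.3703]);d=np.array([np.cos(np.radians(-66.5)),np.sin(np.radians(-66.5))])
X=[[*c,.11],[*(c+.018*d),.11],[*(c-.018*d),.11],[*(c+.021*d),.077],[*c,.069]]
print(proj("wrist",X,Ew).round(1))
print(ray("wrist",(323.5,243),Ew,.069))
b=cv2.imread("pics/w20.png")[160:330,240:410]; cv2.imwrite("pics/w20c.png",cv2.resize(b,None,fx=3.5,fy=3.5,interpolation=cv2.INTER_CUBIC))
E
```

```text
[[320.2 273.5]
 [320.2 305.9]
 [320.2 239.2]
 [320.5 283.9]
 [320.5 246. ]]
[0.50538883 0.37273419 0.069     ]
```

View pics/w20c.png

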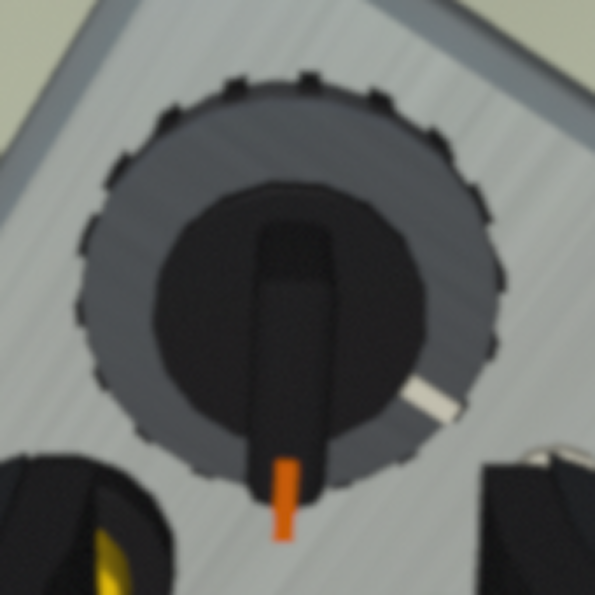

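```bash
python3 -m pendant '[[[0,0,0.01],[0,0,0]],[[0,0,0.015],[0,0,0]],[[0,0,0.015],[0,0,0]],[[0,0,0.012],[0,0,0]],[[0,0,0.009],[0,0,0]],[[0,0,0.005],[0,0,0]],[[0,0,0.002],[0,0,0]],[[0,0,0],[0,0,0]],[[0,0,0],[0,0,0]],[[0,0,0],[0,0,0]]]' 0.5
python3 - <<'E'
from h import *
go(.5045,.3703,.144,113.45)
E
python3 -m pendant '[[[0,0,0],[0,0,0]],[[0,0,0],[0,0,0]],[[0,0,0],[0,0,0]],[[0,0,0],[0,0,0]],[[0,0,0],[0,0,0]],[[0,0,0],[0,0,0]],[[0,0,0],[0,0,0]],[[0,0,0],[0,0,0]],[[0,0,0],[0,0,0]],[[0,0,0],[0,0,0]]]' 0.03 15
python3 - <<'E'
from h import *
go(.5045,.3703,.144,169.7)
shot("wrist","w21")
E
```

```text
time_s: 41.05
position: [0.5059, 0.3711, 0.1458]
tcp_rot: [179.9, -0.0, 113.4]
ft_force: [0.4, -0.1, -0.5]
gripper_width: 0.501
turn az -0.0 shift [-0.0001 -0.0016  0.0018] | t 41.05 p [0.5059 0.3711 0.1458] rot [ 1.7992e+02 -1.0000e-02  1.1345e+02] w 0.501 F [ 0.4 -0.1 -0.5]
time_s: 42.05
position: [0.5055, 0.3707, 0.145]
tcp_rot: [-180.0, 0.0, 113.4]
ft_force: [-1.3, 0.0, 2.1]
gripper_width: 0.135
turn az -56.25 shift [ 0.0009 -0.0006  0.001 ] | t 42.05 p [0.5055 0.3707 0.145 ] rot [-179.99    0.    113.45] w 0.135 F [-1.3  0.   2.1]
```

View pics/w21.png

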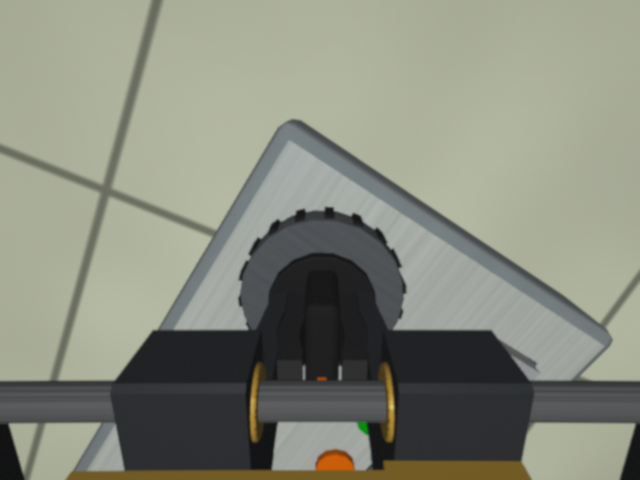

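```bash
python3 -m pendant '[[[0,0,0],[0,0,-2.5]],[[0,0,0],[0,0,-5]],[[0,0,0],[0,0,-7]],[[0,0,0],[0,0,-7]],[[0,0,0],[0,0,-7]],[[0,0,0],[0,0,-7]],[[0,0,0],[0,0,-7]],[[0,0,0],[0,0,-7]],[[0,0,0],[0,0,-5]],[[0,0,0],[0,0,-1.5]]]'
python3 -m pendant '[[[0,0,0],[0,0,0]],[[0,0,0],[0,0,0]],[[0,0,0],[0,0,0]],[[0,0,0],[0,0,0]],[[0,0,0],[0,0,0]],[[0,0,0],[0,0,0]],[[0,0,0],[0,0,0]],[[0,0,0],[0,0,0]],[[0,0,0],[0,0,0]],[[0,0,0],[0,0,0]]]' 0.4
python3 -m pendant '[[[0,0,-0.01],[0,0,0]],[[0,0,-0.015],[0,0,0]],[[0,0,-0.015],[0,0,0]],[[0,0,-0.015],[0,0,0]],[[0,0,-0.01],[0,0,0]],[[0,0,0],[0,0,0]],[[0,0,0],[0,0,0]],[[0,0,0],[0,0,0]],[[0,0,0],[0,0,0]],[[0,0,0],[0,0,0]]]'
python3 - <<'E'
from h import *
E,_=shot("wrist","w22")
p,R,s=pose()
go(.5045,.3703,.144,169.7)
b=cv2.imread("pics/w22.png")[160:330,240:410]; cv2.imwrite("pics/w22c.png",cv2.resize(b,None,fx=3.5,fy=3.5,interpolation=cv2.INTER_CUBIC))
E
```

```text
time_s: 43.1
position: [0.5055, 0.3708, 0.145]
tcp_rot: [-180.0, -0.0, 169.5]
ft_force: [-0.0, -0.9, 1.6]
gripper_width: 0.133
time_s: 44.1
position: [0.5055, 0.3708, 0.145]
tcp_rot: [180.0, -0.0, 169.4]
ft_force: [0.2, 0.5, 0.5]
gripper_width: 0.403
time_s: 45.1
position: [0.5051, 0.3705, 0.2091]
tcp_rot: [-179.9, -0.1, 169.4]
ft_force: [0.3, 0.0, -0.1]
gripper_width: 0.4
turn az -0.25 shift [ 0.0007 -0.0004  0.0652] | t 45.15 p [0.5052 0.3706 0.2092] rot [-1.7995e+02 -5.0000e-02  1.6945e+02] w 0.403 F [ 0.5 -0.2 -0.7]
```

View pics/w22c.png

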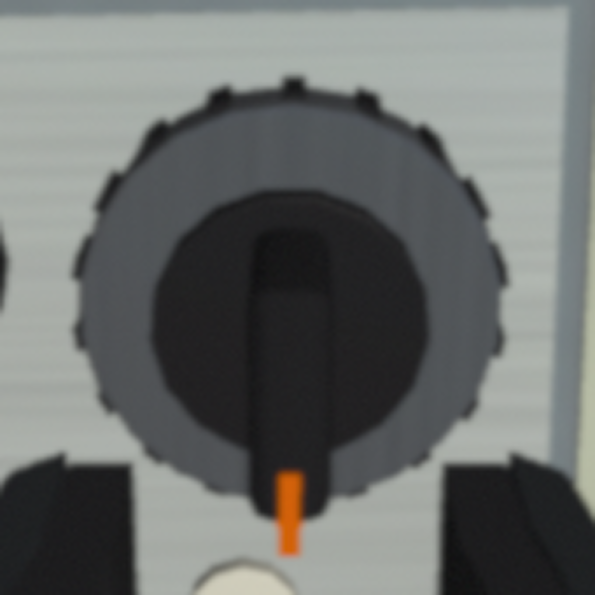

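```bash
python3 -m pendant '[[[-0.012,-0.004,0],[0,0,0]],[[-0.016,-0.006,0],[0,0,0]],[[-0.018,-0.006,0],[0,0,0]],[[-0.016,-0.006,0],[0,0,0]],[[-0.01,-0.004,0],[0,0,0]],[[-0.004,0,0],[0,0,0]],[[0,0,0],[0,0,0]],[[0,0,0],[0,0,0]],[[0,0,0],[0,0,0]],[[0,0,0],[0,0,0]]]' 0
python3 - <<'E'
from h import *
E,_=shot("wrist","w23")
print(look("wrist",["inner_tip","outer_mark","inner_grip","slide_knob","tag_green_top"],E))
E,_=shot("top","t23");E,_=shot("scene","s23")
go(.4864,.3006,.15,170.5)
b=cv2.imread("pics/w23.png")[0:200,250:490]; cv2.imwrite("pics/w23c.png",cv2.resize(b,None,fx=3,fy=3,interpolation=cv2.INTER_CUBIC))
E
```

```text
time_s: 46.15
position: [0.5749, 0.3317, 0.21]
tcp_rot: [-180.0, -0.0, 169.5]
ft_force: [-0.4, -0.9, -0.3]
gripper_width: 0.002
{'inner_tip': [([0.5274, 0.368, 0.078], 0.59)], 'outer_mark': [([0.5313, 0.3626, 0.0678], 0.7)], 'inner_grip': [([0.5009, 0.3666, 0.0921], 0.93)], 'slide_knob': [([0.5923, 0.3051, 0.092], 0.93)], 'tag_green_top': [([0.5624, 0.3116, 0.0579], 0.71)]}
turn az -1.05 shift [ 0.0827 -0.045   0.06  ] | t 46.55 p [0.5754 0.3314 0.21  ] rot [180.    -0.   169.45] w 0.008 F [-0.1  0.2  0.3]
```

View pics/w23c.png

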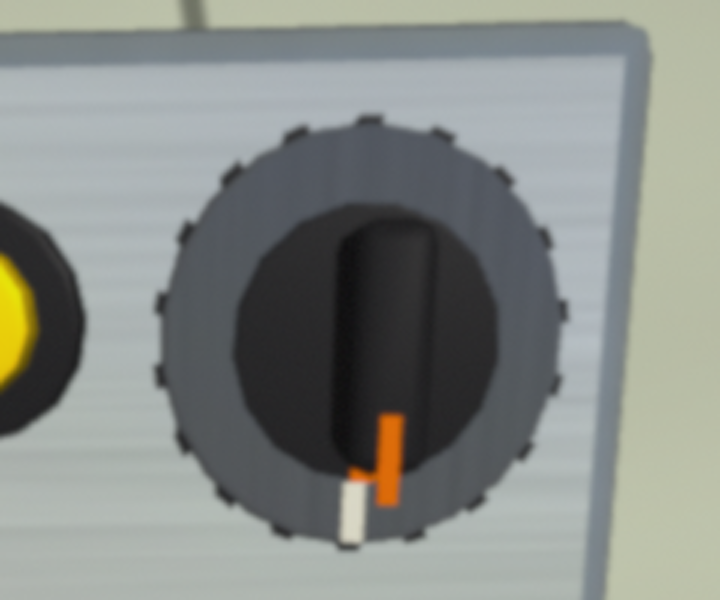

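View pics/s23.png

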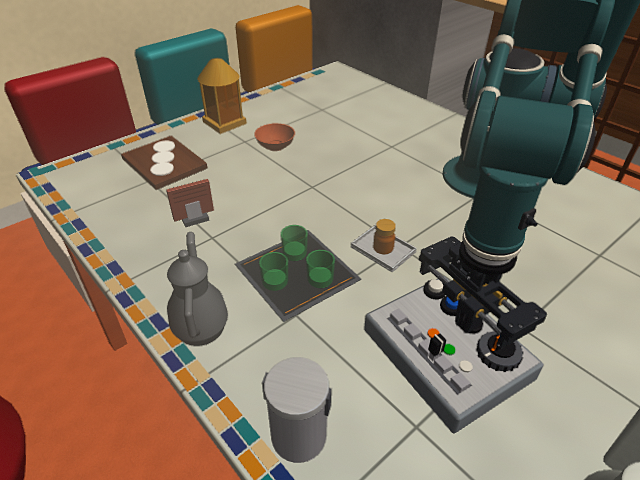

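View pics/t23.png

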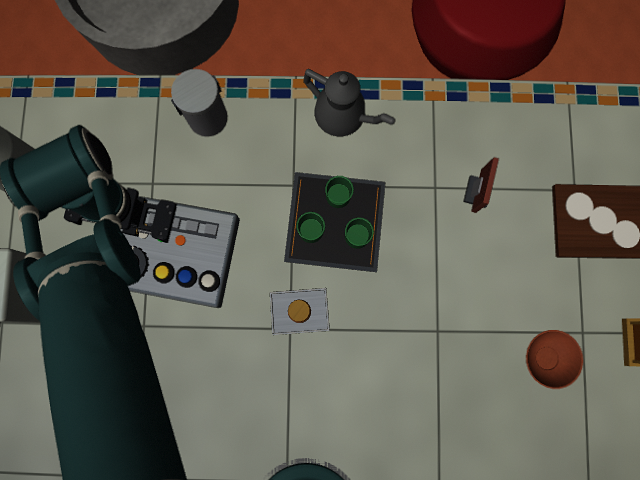

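```bash
python3 - <<'E'
from h import *
from scipy.optimize import least_squares
p,R,s=pose(); Ew=cam("wrist",(p,R)); q=[.5375,.2938,np.radians(-9.4)]
P=lambda u,z: ray("wrist",(u[0]/3+250,u[1]/3),Ew,z)[:2]
# ring centre from outline of ring top: left 162,right 562 ; top 125 bottom 540
ax=P((362,333),.069); print("ring c",ax, con(q,[-.045,.07,.069]))
# disc
print("disc c",P((366,338),.076))
ax=con(q,[-.045,.07,.069])[0,:2]
for n,u,z in [("mo",(352,543),.069),("mi",(355,483),.069),("tip left edge",(350,470),.077),("stripe out",(387,505),.11),("stripe in",(392,415),.11)]:
    w=P(u,z)-ax; print(n,w.round(4),np.degrees(np.arctan2(w[1],w[0])).round(1),np.linalg.norm(w).round(4))
a=P((387,505),.11)-P((392,415),.11);print(np.degrees(np.arctan2(a[1],a[0])))
E
python3 - <<'E'
import cv2
b=cv2.imread("pics/w23.png")[130:190,350:400]; cv2.imwrite("pics/w23d.png",cv2.resize(b,None,fx=10,fy=10,interpolation=cv2.INTER_NEAREST))
b=cv2.imread("pics/s23.png")[300:390,450:560]; cv2.imwrite("pics/s23d.png",cv2.resize(b,None,fx=6,fy=6,interpolation=cv2.INTER_CUBIC))
E
```

```text
ring c [0.50411229 0.3704116 ] [[0.50453707 0.37020972 0.069     ]]
disc c [0.5048002  0.37018491]
mo [ 0.0361 -0.007 ] -11.0 0.0368
mi [ 0.0253 -0.0049] -10.9 0.0258
tip left edge [ 0.0217 -0.0061] -15.7 0.0225
stripe out [ 0.0232 -0.0043] -10.4 0.0236
stripe in [ 0.0103 -0.0017] -9.4 0.0105
-11.152646681938405
```

View pics/w23d.png

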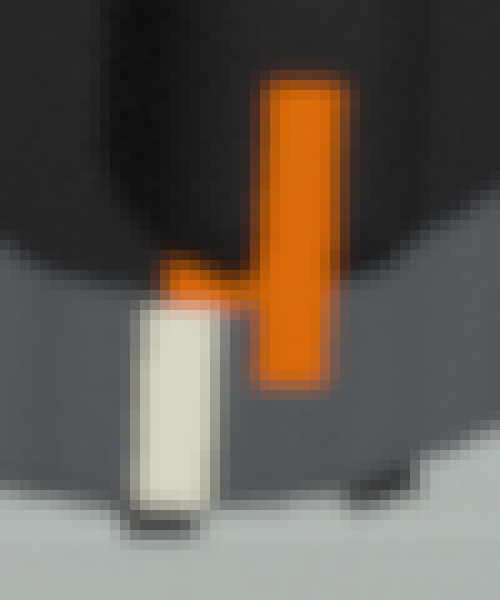

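View pics/s23d.png

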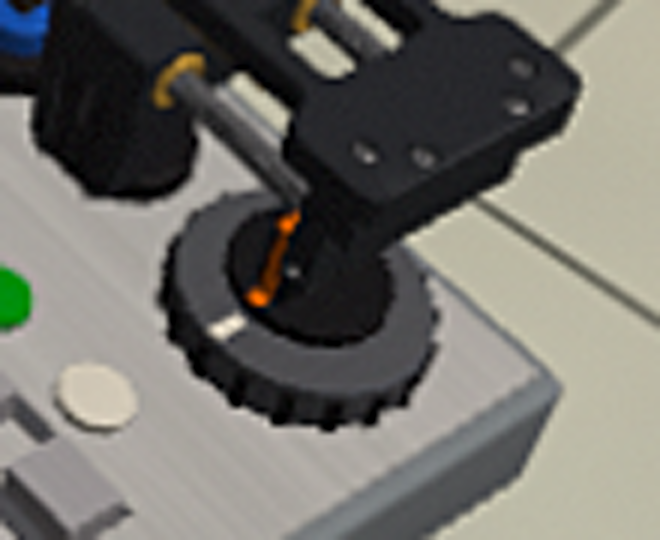

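```bash
python3 - <<'E'
from h import *
q=[.5373,.2938,np.radians(-9.5)]
print(con(q,FC[:3]))
y=con(q,FC[2])[0]; go(y[0],y[1],.15,169.45)
E=cam("top"); im=cv2.cvtColor(cv2.imread("pics/t23.png"),cv2.COLOR_BGR2RGB)
hsv=cv2.cvtColor(im,cv2.COLOR_RGB2HSV)
m=cv2.inRange(hsv,(45,80,20),(85,255,255))
n,l,st,ce=cv2.connectedComponentsWithStats(m)
P=np.array([.611,-.0527]);U=np.array([[.9954,-.0958],[.0958,.9954]])
for i in range(1,n):
    if st[i,4]>150: w=ray("top",ce[i],E,0.034); print(st[i,4],w.round(3),(U@(w[:2]-P)).round(3))
E
```

```text
[[0.47181105 0.20539639 0.068     ]
 [0.47973334 0.2527381  0.068     ]
 [0.48765562 0.30007981 0.068     ]]
turn az 0.0 shift [ 0.0805 -0.0468  0.06  ] | t 46.55 p [0.5754 0.3314 0.21  ] rot [180.    -0.   169.45] w 0.008 F [-0.1  0.2  0.3]
693 [ 0.669 -0.058  0.034] [0.059 0.   ]
664 [0.592 0.    0.034] [-0.024  0.051]
688 [ 0.581 -0.1    0.034] [-0.025 -0.05 ]
```

Cups are well inside ±80 mm. Go over the yellow button.

```bash
python3 -m pendant '[[[0.012,-0.007,0],[0,0,0]],[[0.016,-0.01,0],[0,0,0]],[[0.018,-0.01,0],[0,0,0]],[[0.016,-0.01,0],[0,0,0]],[[0.012,-0.007,0.015],[0,0,0]],[[0.006,-0.003,0.02],[0,0,0]],[[0,0,0.015],[0,0,0]],[[0,0,0.005],[0,0,0]],[[0,0,0],[0,0,0]],[[0,0,0],[0,0,0]]]' 0
python3 - <<'E'
from h import *
E,_=shot("wrist","w24")
p,R,s=pose()
go(.4877,.3001,.125,169.45)
E
```

```text
time_s: 47.55
position: [0.489, 0.3001, 0.1555]
tcp_rot: [180.0, 0.0, 169.4]
ft_force: [0.0, -0.2, -0.6]
gripper_width: 0.007
turn az -0.01 shift [ 0.0014 -0.0004  0.0308] | t 47.6 p [0.4892 0.3002 0.1558] rot [1.7994e+02 7.0000e-02 1.6944e+02] w 0.008 F [-0.3 -0.1 -0.1]
```

View pics/w24.png

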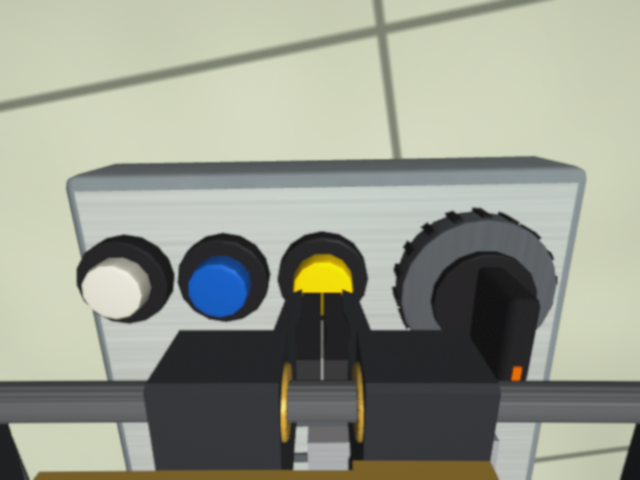

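```bash
python3 -m pendant '[[[0.001,0,0.008],[0,0,0]],[[0,0,0.008],[0,0,0]],[[0,0,0.005],[0,0,0]],[[0,0,0.003],[0,0,0]],[[0,0,0.002],[0,0,0]],[[0,0,0.002],[0,0,0]],[[0,0,0.002],[0,0,0]],[[0,0,0],[0,0,0]],[[0,0,0],[0,0,0]],[[0,0,0],[0,0,0]]]' 0
python3 - <<'E'
from h import *
go(.4877,.3001,.125,169.45)
shot("wrist","w25")
E
```

```text
time_s: 48.6
position: [0.4874, 0.3, 0.1299]
tcp_rot: [-180.0, -0.0, 169.5]
ft_force: [-11.6, -7.4, 31.5]
gripper_width: 0.006
turn az 0.01 shift [-0.0003  0.0001  0.0049] | t 48.6 p [0.4874 0.3    0.1299] rot [-1.7997e+02 -2.0000e-02  1.6946e+02] w 0.006 F [-11.6  -7.4  31.5]
```

View pics/w25.png

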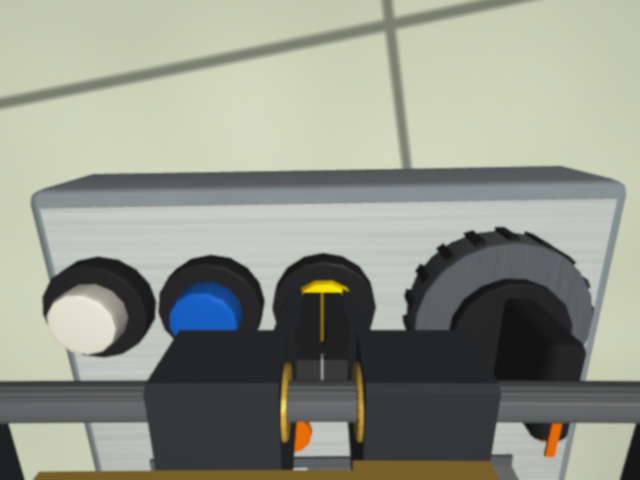

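```bash
python3 - <<'E'
from h import *
p,R,s=pose(); E=cam("wrist",(p,R)); q=[.5373,.2938,np.radians(-9.5)]
for z in (.068,.065,.062): print(z,proj("wrist",con(q,[[-.064,-.002,z],[-.064,-.05,z],[-.05,-.05,z]]),E).round(1).tolist())
im=cv2.imread("pics/w25.png")[240:350,150:390]; cv2.imwrite("pics/w25c.png",cv2.resize(im,None,fx=3.3,fy=3.3,interpolation=cv2.INTER_CUBIC))
E
```

```text
0.068 [[322.8, 284.0], [200.2, 286.1], [204.1, 317.8]]
0.065 [[322.8, 280.9], [202.4, 282.8], [206.1, 314.1]]
0.062 [[322.8, 277.8], [204.5, 279.7], [208.1, 310.6]]
```

View pics/w25c.png

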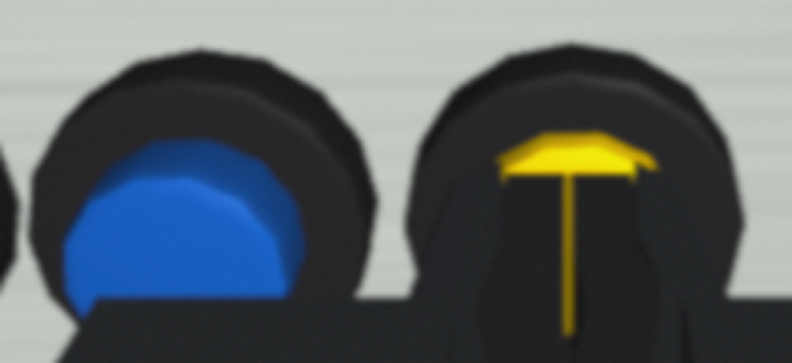

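```bash
python3 -m pendant '[[[0,0,-0.01],[0,0,0]],[[0,0,-0.015],[0,0,0]],[[0,0,-0.008],[0,0,0]],[[-0.001,-0.016,0],[0,0,0]],[[-0.001,-0.026,0],[0,0,0]],[[0,-0.028,0],[0,0,0]],[[0,-0.018,0],[0,0,0]],[[0,-0.008,0],[0,0,0]],[[0,0,0],[0,0,0]],[[0,0,0],[0,0,0]]]' 0
python3 - <<'E'
from h import *
E,_=shot("wrist","w26")
go(.4718,.2054,.1295,169.45)
E
```

```text
time_s: 49.65
position: [0.4719, 0.2054, 0.1581]
tcp_rot: [180.0, 0.0, 169.4]
ft_force: [0.8, 0.4, 0.5]
gripper_width: 0.003
turn az -0.0 shift [ 0.0001 -0.0003  0.0286] | t 49.7 p [0.472  0.2057 0.1581] rot [1.7996e+02 3.0000e-02 1.6945e+02] w 0.006 F [ 0.7  0.2 -0.2]
```

View pics/w26.png

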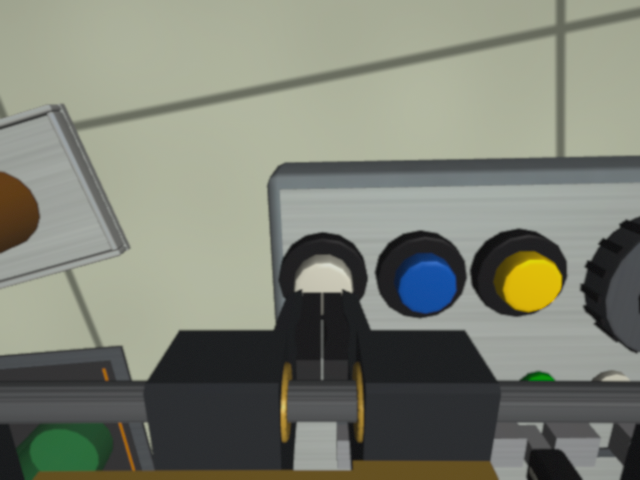

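```bash
python3 -m pendant '[[[0,0,0.008],[0,0,0]],[[0,0,0.008],[0,0,0]],[[0,0,0.005],[0,0,0]],[[0,0,0.004],[0,0,0]],[[0,0,0.002],[0,0,0]],[[0,0,0.002],[0,0,0]],[[0,0,0.002],[0,0,0]],[[0,0,0],[0,0,0]],[[0,0,0],[0,0,0]],[[0,0,0],[0,0,0]]]' 0
python3 - <<'E'
from h import *
go(.4718,.2054,.1295,169.45)
shot("wrist","w27")
im=cv2.imread("pics/w27.png")[200:360,230:560]; cv2.imwrite("pics/w27c.png",cv2.resize(im,None,fx=2.4,fy=2.4,interpolation=cv2.INTER_CUBIC))
E
```

```text
time_s: 50.7
position: [0.4713, 0.2055, 0.13]
tcp_rot: [-180.0, -0.1, 169.4]
ft_force: [-11.4, -2.2, 24.4]
gripper_width: 0.007
turn az -0.0 shift [-0.0005  0.      0.0005] | t 50.7 p [0.4713 0.2055 0.13  ] rot [-1.7998e+02 -9.0000e-02  1.6945e+02] w 0.007 F [-11.4  -2.2  24.4]
```

View pics/w27c.png

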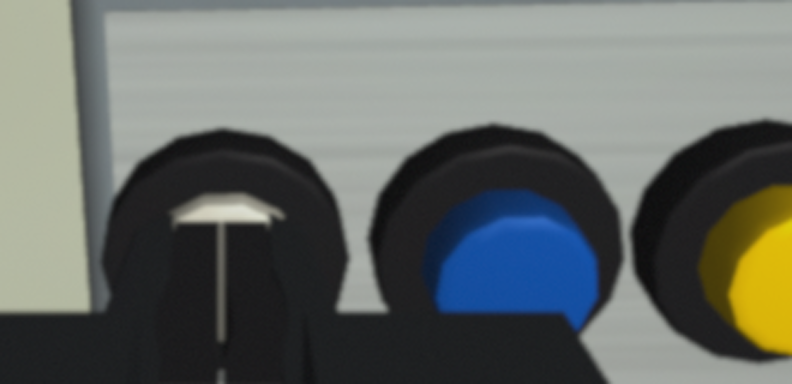

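```bash
python3 -m pendant '[[[0,0,-0.01],[0,0,0]],[[0,0,-0.015],[0,0,0]],[[0,0,-0.006],[0,0,0]],[[0.001,0.009,0],[0,0,0]],[[0,0.015,0],[0,0,0]],[[0,0.014,0],[0,0,0]],[[0,0.007,0],[0,0,0]],[[0,0.003,0],[0,0,0]],[[0,0,0],[0,0,0]],[[0,0,0],[0,0,0]]]' 0
python3 - <<'E'
from h import *
E,_=shot("wrist","w28")
go(.4797,.2527,.1295,169.45)
E
```

```text
time_s: 51.75
position: [0.4792, 0.2525, 0.1576]
tcp_rot: [-180.0, -0.0, 169.5]
ft_force: [0.4, -0.0, -0.5]
gripper_width: 0.006
turn az -0.0 shift [-0.0004  0.0005  0.0282] | t 51.8 p [0.4792 0.2523 0.1577] rot [-1.7997e+02 -3.0000e-02  1.6945e+02] w 0.006 F [-0.1  1.  -0.1]
```

View pics/w28.png

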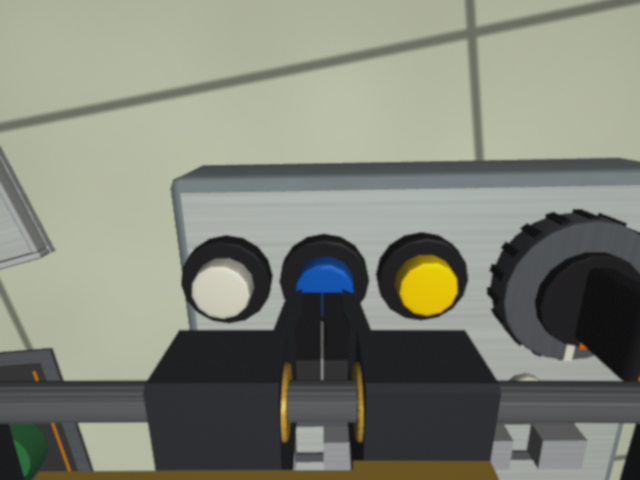

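```bash
python3 -m pendant '[[[0,0,0.008],[0,0,0]],[[0,0,0.008],[0,0,0]],[[0,0,0.005],[0,0,0]],[[0,0,0.004],[0,0,0]],[[0,0,0.002],[0,0,0]],[[0,0,0.002],[0,0,0]],[[0,0,0.0015],[0,0,0]],[[0,0,0],[0,0,0]],[[0,0,0],[0,0,0]],[[0,0,0],[0,0,0]]]' 0
python3 - <<'E'
from h import *
go(.4797,.2527,.1295,169.45)
shot("wrist","w29")
im=cv2.imread("pics/w29.png")[200:360,130:460]; cv2.imwrite("pics/w29c.png",cv2.resize(im,None,fx=2.4,fy=2.4,interpolation=cv2.INTER_CUBIC))
E
```

```text
time_s: 52.8
position: [0.479, 0.2522, 0.1301]
tcp_rot: [-179.9, -0.1, 169.5]
ft_force: [-10.0, -5.6, 21.0]
gripper_width: 0.006
turn az 0.01 shift [-0.0006  0.0007  0.0006] | t 52.8 p [0.479  0.2522 0.1301] rot [-1.7991e+02 -8.0000e-02  1.6946e+02] w 0.006 F [-10.   -5.6  21. ]
```

View pics/w29c.png

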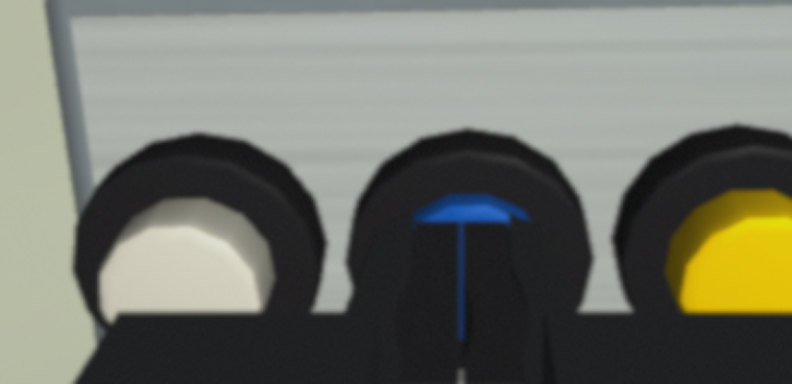

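```bash
python3 -m pendant '[[[0,0,-0.01],[0,0,0]],[[0,0,-0.02],[0,0,0]],[[0,0,-0.03],[0,0,0]],[[0,0,-0.04],[0,0,0]],[[0.01,0.02,-0.04],[0,0,0]],[[0.01,0.03,-0.02],[0,0,0]],[[0,0.03,0],[0,0,0]],[[0,0.02,0],[0,0,0]],[[0,0,0],[0,0,0]],[[0,0,0],[0,0,0]]]' 0
python3 - <<'E'
from h import *
E,_=shot("scene","s30");E,_=shot("top","t30");E,_=shot("wrist","w30")
print(pose()[2]["time_s"])
E
```

```text
time_s: 53.85
position: [0.4778, 0.3545, 0.287]
tcp_rot: [-180.0, -0.0, 169.5]
ft_force: [0.1, -0.4, -0.5]
gripper_width: 0.002
54.0
```

View pics/s30.png

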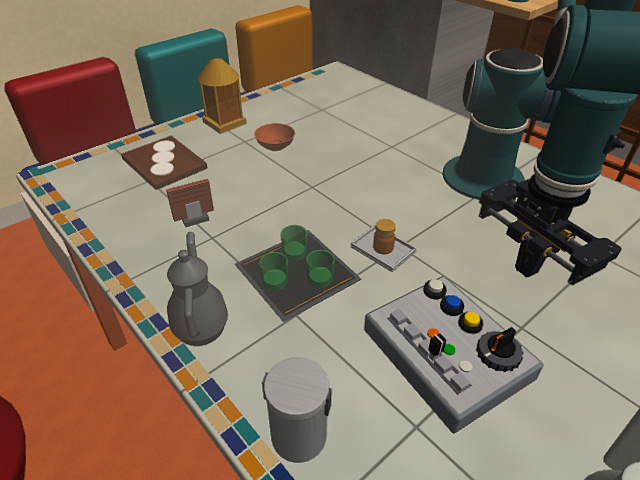

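View pics/t30.png

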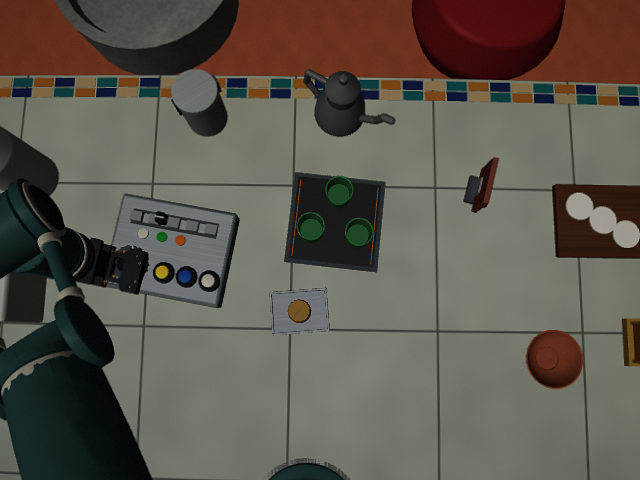

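View pics/w30.png

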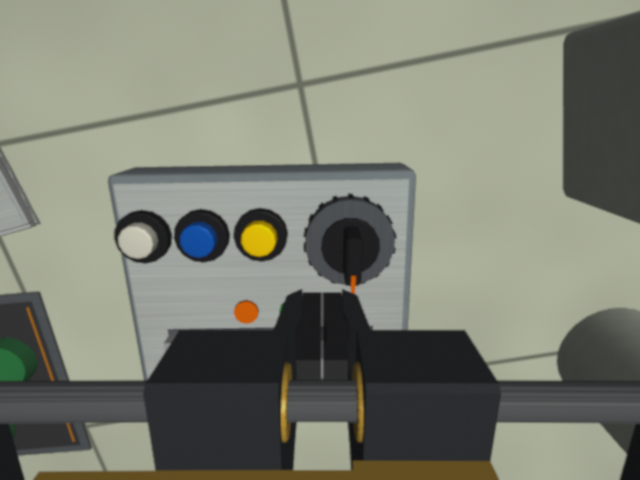

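```bash
python3 - <<'E'
from h import *
E=cam("top"); im=cv2.imread("pics/t30.png")
hsv=cv2.cvtColor(im,cv2.COLOR_BGR2HSV); m=cv2.inRange(hsv,(45,80,20),(85,255,255))
n,l,st,ce=cv2.connectedComponentsWithStats(m)
P=np.array([.611,-.0527]);U=np.array([[.9954,-.0958],[.0958,.9954]])
for i in range(1,n):
    if st[i,4]>150: w=ray("top",ce[i],E,0.034); print((U@(w[:2]-P)).round(3))
s=cv2.imread("pics/s30.png")[270:390,380:540]; cv2.imwrite("pics/s30c.png",cv2.resize(s,None,fx=4.5,fy=4.5,interpolation=cv2.INTER_CUBIC))
E
```

```text
[0.059 0.   ]
[-0.024  0.051]
[-0.025 -0.05 ]
```

View pics/s30c.png

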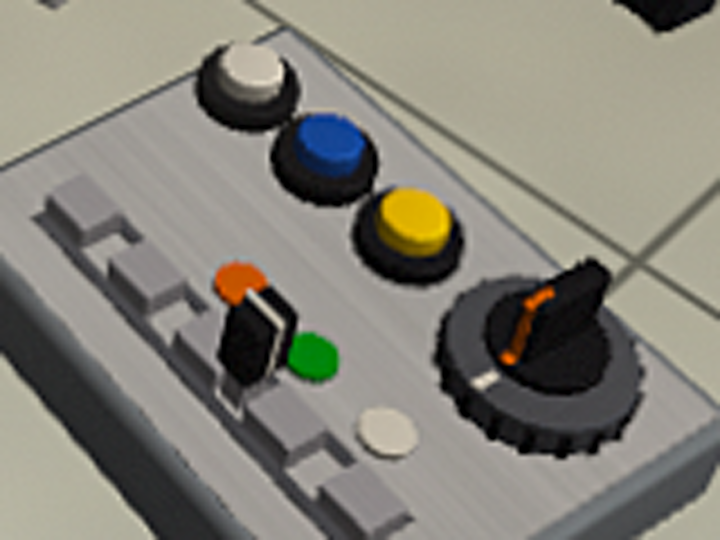

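Everything is as set: the slide is down beside the green tag, the pointer is on the mark, and the buttons are released.

```bash
python3 -c "
from plant import manip
print(manip.hand_in())"
```

```text
the job is handed in; nothing more can be done
None
```

I carried out every part of the task and handed it in at about 54 s. The hand-in reports no verdict, so the results below are my own last checks.

- **Jar and cups:** I moved the jar into the middle of the tray. Three cups were present, and all stand upright on the plate. Their centres are within 59 mm of the plate's centre in x and y, against the 80 mm limit. The jar and cups hadn't shifted in the last pictures.
- **Slide:** I lifted it, moved it 80 mm and lowered it fully into the notch beside the green tag. The gripper came back to the same height it started from. The white line on the knob showed at the row expected for "down" (274 px, against 272 predicted if down and 283 if resting on a tooth).
- **Inner knob:** I turned it 56°. The pointer is at about -10.5° and the ring mark at about -11°. The ring showed no movement in the pictures.
- **Buttons:** I pressed yellow, white, then blue, one at a time. Each went down until the force reached 20–30 N, and all three had come back up in the last picture.
- **Lid organiser:** it was not touched.

**Disagreement in the button checks:** the measured fingertip height at full press was about 4 mm above the nominal pressed height. I took full travel from the force and from how far the caps had sunk in the wrist pictures.

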